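Stock the staining caddy

ROBOT

A 6-joint arm with a two-finger parallel gripper is mounted at the origin on a cart in front of the work surface, level with it; the furniture and walls round the work are solid. World frame = base frame: x ahead of the robot, y to its left, z up, the work surface at z = 0. Lengths are in mm, angles in rad, forces in N, time in s.
With the tool pointing down it reaches from about 325 to 875 mm from the base axis. Payload 4.4 kg.
Tool frame: the origin (TCP) lies midway between the tips of the shut fingers; the grasp point (between the pads) lies 19 mm behind it; z points along the fingers, y is the line along which they close (so a half turn about z gives the same grasp; the last joint's range is limited). The gripper opens to 85 mm and grips with 20 to 120 N. Pads are 22 mm wide; open, the fingers measure 114 mm over their backs; the gripper's body (76 mm by 85 mm) begins 54 mm behind the grasp point. The pads swing forward as they close: fully open they stand 13 mm farther back than shut.
Start: joints at [-1.419, 0.207, 1.542, -0, 1.393, -0.15], TCP at [171.449, -548.847, 231.282] pointing down, gripper open.
Joint ranges: [-2.73, 2.73], [-0.86, 2.22], [0.23, 2.46], [-1.11, 4.25], [0.08, 2.63], [-2.82, 2.82]. Speed limits (rad/s): [2.79, 2.79, 3.14, 3.14, 3.14, 3.14].

INTERFACE

Orientations are given as a 3x3 rotation matrix whose columns are the frame's x, y, z axes.
In Python, from plant import robot gives the robot as it stands.
- The arm moves only by the tool play_rows, never from a script. Its argument "plan" is a list of rows, each a list of 3 entries, a list of its own where there are three numbers: the closure, from 0 (fully open) to 1 (shut), then the shift along the tool's x, y, z normalised to -1 to 1, where 1 is 2.5 cm, then the turn, a rotation vector about the tool's x, y, z normalised to -1 to 1, where 1 is 180 degrees. In form: [[hand, [dx, dy, dz], [rx, ry, rz]], ...]. A call has 1 to 5 rows; each row shifts and turns the commanded pose from where the row before left it, along the tool's axes as they then stand; what a row does not reach is not made up. A row lasts 1/12 s, in which the tool goes at most 41.7 mm and 7.16 degrees, less where a joint would pass 70% of its speed; a pose out of reach is approached as far as the arm can. A call with a number of a shift or a turn outside -1 to 1 is refused whole. A call with a gripper value outside its range is refused whole. The fingers move at their own pace and stop on an object; "grip_force" is the grip in N (left out, the last holds). Time passes only in rows, so rows that do not move let the fingers close. It gives the time, the measured TCP pose, the force, the opening and the grip force at its end, in the units of the state.
- robot.state(): the state, without advancing time (a new reading comes with each control period).
- robot.get_image(name): name is "scene" or "top"; returns a dict with "color" (480x640x3 uint8, blue, green, red), "depth" (480x640 float32, mm along the optical axis (not along the pixel's ray), 0 where there is no reading), "fovy" (degrees; the focal length in pixels is half the picture's height over the tangent of half this angle, whatever the lens; pixels are square), "cx", "cy" (the principal point, pixels), "dist" ([k1, k2, p1, p2, k3] as OpenCV has them; the pictures are not rectified), "extrinsics" (4x4, takes a point from world to camera coordinates). Camera axes: x right, y up, looking along -z (the intrinsics and any distortion apply to the point x, -y, -z); pixel columns grow to the right and rows downward; lengths in mm; the calibration is good to about 2 mm. A picture is of the moment at which its call begins.
- robot.job_done(): hands the job in; it is judged then, once.
Trained networks look in the newest picture that a camera, given by its name, has taken for a name from the list of things; names that differ only in an ending like _2 or _b are one class to them, and where a whole thing is asked for, a point or a joint stands for the part that bears it (a point fixed in the world has none). Each returns a list of dicts, best first, with "confidence" (0 to 1); they miss things now and then, are a little off and sometimes report something else, mostly with a low value. They report only what shows in the picture. A call takes as long as a camera call. They do not tell look-alikes from the thing itself.
- robot.regions_of(target, camera): "mask" (480x640 bool, what is visible of it) and "pixel" ([column, row] in pixels, amid what is visible of it).
The state is a dict: "time_s": time; "joint_positions": joint angles; "qd": joint speeds; "joint_torque": joint torques, N m; "eef_pos": TCP position; "orientation": TCP orientation; "ft_force": force on the tool from outside, world axes, zero at the start; "moment": the same for the moment, N m; "width": finger opening in mm; "gripper_force": force on a finger pad.
Only numpy, scipy, OpenCV 4.12 (cv2) and the standard library are available. Lean on these libraries where they do the work, as an engineer would, in place of code of your own. Each camera call takes 0.05 s, during which the arm holds its last target. There are 200 camera calls.

TASK

Stock the caddy for the staining round: put the box-shaped staining jar upright in the rectangular pocket, the amber stain bottle upright in the larger round pocket, the small dropper bottle upright in the smaller round pocket, and the timer flat in the shallow square recess, display up, each right down on its pocket's floor. The white buffer bottle and the round cotton jar look similar but do not belong in it: leave them standing where they are.

Things in the scene. Friction and masses are not known exactly. Their poses are not given: they have to be found in the camera images.
- jar_mid (a point): The staining jar: a clear box-shaped slide jar with a flat lid and purple stain inside, 104 mm tall, foot 50 mm (x) by 58 mm (y), body 46 mm (x) by 54 mm (y) from 6 to 83 mm above its foot, fixed lid 48 x 56 mm above that; about 0.24 kg. It stands upright. Point: its centre, 52 mm above its foot; z up.
- stain_bottle_mid (a point): The stain bottle: a round amber bottle with a white screw cap, 42 mm in diameter up to about 70 mm, 92 mm tall with the cap; about 0.09 kg. It stands upright. Point: its centre, 46 mm above its foot.
- dropper_bottle_mid (a point): The dropper bottle: a small, slim round amber bottle with a long black teat cap, body 29 mm in diameter up to 54 mm, the teat (15 mm wide) above; 91 mm tall; about 0.03 kg. It stands upright. Point: its centre line, 45.5 mm above its foot.
- bench_timer_mid (a point): The bench timer: a flat white square box with a dark display and three buttons on top, 62 x 62 mm, 20 mm high (straight sides up to 17 mm), lying flat, display up. Point: its centre, 10 mm above the table; x and y along its sides.
- insert_jar: One of four grey inserts, 86 x 86 x 32 mm, in a row (87 mm apart, any order) in a fixed white tray, 100 x 360 mm, walls 30 mm high. Origin: centre of its underside, 5 mm above the table; z up, y along the row. A rectangular pocket 65 mm (x) by 73 mm (y), 18 mm deep, floor 14 mm above the origin. For the staining jar.
- insert_stain: One of four grey inserts, 86 x 86 x 32 mm, in a row (87 mm apart, any order) in a fixed white tray, 100 x 360 mm, walls 30 mm high. Origin: centre of its underside, 5 mm above the table; z up, y along the row. A round pocket, the larger of two, 57 mm in diameter, 18 mm deep, floor 14 mm above the origin. For the stain bottle.
- insert_dropper: One of four grey inserts, 86 x 86 x 32 mm, in a row (87 mm apart, any order) in a fixed white tray, 100 x 360 mm, walls 30 mm high. Origin: centre of its underside, 5 mm above the table; z up, y along the row. A round pocket, the smaller of two, 43 mm in diameter, 18 mm deep, floor 14 mm above the origin. For the dropper bottle.
- insert_timer: One of four grey inserts, 86 x 86 x 32 mm, in a row (87 mm apart, any order) in a fixed white tray, 100 x 360 mm, walls 30 mm high. Origin: centre of its underside, 5 mm above the table; z up, y along the row. A shallow square recess, 76 x 76 mm and 6 mm deep, sides along x and y, floor 26 mm above the origin. For the timer, its sides along the recess's.
- buffer_bottle_mid (a point): The buffer bottle, which stays where it is: a round white plastic bottle with a blue cap and rounded shoulders, 46 mm in diameter, 98 mm tall, among the things to gather. Point: its centre, 49 mm above its foot.
- cotton_mid (a point): The cotton jar, which stays where it is: a round clear jar with white cotton balls and a knobbed lid, 74 mm in diameter, 107 mm tall. Point: its centre, 53.5 mm above its foot.
There are look-alikes about, which are no part of the job. Leave any brown look-alike of the part that bears jar_mid alone.

How it is judged (in metres and radians):
At the end, for the whole second after the job is handed in: Jar, stain bottle, dropper bottle and timer are each in their own pocket: centre within 13 mm of the pocket's centre, on its floor (+4/-5 mm), upright within 0.08 rad, at rest; buffer bottle and cotton jar within 20 mm of where they stood, upright (horizontal distance between jar_mid and insert_jar below 0.013 m and z of jar_mid in the frame of insert_jar between 0.061 and 0.07 m and angle between each of jar_mid, stain_bottle_mid, dropper_bottle_mid, bench_timer_mid's own z axis and vertical below 0.08 rad and linear speed of each of jar, stain_bottle, dropper_bottle, bench_timer below 0.02 m/s and horizontal distance between stain_bottle_mid and insert_stain below 0.013 m and z of stain_bottle_mid in the frame of insert_stain between 0.055 and 0.064 m and horizontal distance between dropper_bottle_mid and insert_dropper below 0.013 m and z of dropper_bottle_mid in the frame of insert_dropper between 0.0545 and 0.0635 m and horizontal distance between bench_timer_mid and insert_timer below 0.013 m and z of bench_timer_mid in the frame of insert_timer between 0.031 and 0.04 m and distance of each of buffer_bottle_mid, cotton_mid from where it was at the start of the episode below 0.02 m and angle between each of buffer_bottle_mid, cotton_mid's own z axis and vertical below 0.15 rad); the robot touches nothing.
It fails at once if the white plastic bottle is shifted by more than 20 mm or tipped (distance of buffer_bottle_mid from where it was at the start of the episode above 0.02 m or angle between buffer_bottle_mid's own z axis and vertical above 0.3 rad).
It fails at once if the round cotton jar is shifted by more than 20 mm or tipped (distance of cotton_mid from where it was at the start of the episode above 0.02 m or angle between cotton_mid's own z axis and vertical above 0.3 rad).
It fails at once if the staining jar, the stain bottle or the dropper bottle is tipped by more than 45 degrees (angle between any of jar_mid, stain_bottle_mid, dropper_bottle_mid's own z axis and vertical above 0.79 rad).
It also fails if it takes over 102 s, if anything falls off the work surface, if the arm or the gripper's body presses on something with over 40 N, if the wrist force passes 120 N, or if a joint passes its speed limit or range.

## Working session

There is one attempt and no reset: what is moved stays moved. The work goes in short steps, Python scripts to look and compute and a tool call to move; the robot and the scene stay as the last step left them, time stands still between calls to the robot, and variables do not carry over. Pictures are saved under pics/ and viewed, at most 14 in all, crops included, and the job is handed in when it is done.

Besides the shell and the picture viewer there is one more tool, called by a JSON object that holds its "fn" and its "kwargs", one argument or row to a line. play_rows: Moves the arm, as the interface text tells. Its arguments: {"type":"object","properties":{"plan":{"type":"array"},"grip_force":{"type":"number"}},"required":["plan"]}

```bash
mkdir -p pics; cat > h.py <<'E'
import numpy as np, cv2
from plant import robot
def cam(im):
    f=240/np.tan(np.radians(im["fovy"])/2)
    return np.array([[f,0,im["cx"]],[0,f,im["cy"]],[0,0,1.]]),np.array(im["dist"],float),np.array(im["extrinsics"])
def pts(im,mask):
    K,d,E=cam(im); v,u=np.nonzero(mask&(im["depth"]>0)); z=im["depth"][v,u]
    n=cv2.undistortPoints(np.stack([u,v],1).astype(float)[:,None],K,d)[:,0]
    c=np.stack([n[:,0]*z,-n[:,1]*z,-z],1)
    return (c-E[:3,3])@E[:3,:3]
E
cat > a.py <<'E'
from h import *
print({k:np.round(v,3).tolist() for k,v in robot.state().items()})
for c in("scene","top"):
    im=robot.get_image(c); cv2.imwrite(f"pics/{c}0.png",im["color"])
    for t in ["jar_mid","stain_bottle_mid","dropper_bottle_mid","bench_timer_mid","insert_jar","insert_stain","insert_dropper","insert_timer","buffer_bottle_mid","cotton_mid"]:
        for r in robot.regions_of(t,c):
            if r["confidence"]<.25: continue
            p=pts(im,r["mask"])
            print(c,t,round(r["confidence"],2),np.round(r["pixel"]),len(p), np.round(np.percentile(p,[3,50,97],axis=0)).tolist() if len(p) else "")
E
python3 a.py
```

```text
{'time_s': 0.0, 'joint_positions': [-1.418, 0.207, 1.543, -0.0, 1.393, -0.151], 'qd': [0.001, 0.002, 0.0, 0.001, 0.001, -0.001], 'joint_torque': [-0.001, -38.303, -29.16, -0.0, 0.011, -0.0], 'eef_pos': [171.335, -548.103, 230.106], 'orientation': [[0.955, 0.298, -0.0], [0.298, -0.955, 0.002], [0.0, -0.002, -1.0]], 'ft_force': [0.443, -0.021, 0.496], 'moment': [-0.013, 0.006, 0.038], 'gripper_force': 0.0, 'width': 85.37}
scene jar_mid 0.7 [198. 235.] 1414 [[334.0, 30.0, 2.0], [356.0, 48.0, 58.0], [393.0, 86.0, 101.0]]
scene jar_mid 0.55 [359. 332.] 2210 [[313.0, -383.0, 5.0], [319.0, -363.0, 62.0], [350.0, -332.0, 101.0]]
scene stain_bottle_mid 0.66 [419. 314.] 869 [[385.0, -444.0, 28.0], [395.0, -430.0, 65.0], [411.0, -410.0, 92.0]]
scene dropper_bottle_mid 0.59 [324. 306.] 562 [[355.0, -285.0, 4.0], [363.0, -276.0, 39.0], [374.0, -263.0, 85.0]]
scene bench_timer_mid 0.69 [399. 308.] 217 [[400.0, -406.0, 5.0], [450.0, -372.0, 17.0], [473.0, -359.0, 65.0]]
scene insert_jar 0.86 [397. 236.] 397 [[605.0, -265.0, 18.0], [652.0, -239.0, 28.0], [682.0, -214.0, 38.0]]
scene insert_stain 0.7
[... 911 characters left out ...]
48.0, -263.0, 21.0], [689.0, -217.0, 39.0]]
top insert_stain 0.71 [453. 237.] 2230 [[459.0, -531.0, 17.0], [507.0, -486.0, 36.0], [552.0, -438.0, 40.0]]
top insert_dropper 0.82 [413. 210.] 2162 [[505.0, -455.0, 18.0], [552.0, -411.0, 37.0], [599.0, -364.0, 40.0]]
top insert_timer 0.8 [375. 184.] 2107 [[552.0, -383.0, 28.0], [598.0, -337.0, 32.0], [644.0, -290.0, 39.0]]
top buffer_bottle_mid 0.82 [329. 246.] 558 [[456.0, -265.0, 22.0], [472.0, -244.0, 73.0], [493.0, -226.0, 100.0]]
top cotton_mid 0.79 [442. 350.] 1949 [[269.0, -481.0, 16.0], [302.0, -441.0, 90.0], [333.0, -413.0, 106.0]]
top cotton_mid 0.64 [335. 162.] 2088 [[597.0, -309.0, 17.0], [647.0, -264.0, 22.0], [690.0, -217.0, 39.0]]
```

```bash
python3 - <<'E'
import cv2
a=cv2.imread("pics/top0.png");cv2.imwrite("pics/topc.png",cv2.resize(a[110:410,240:520],None,fx=2,fy=2,interpolation=2)[:600])
b=cv2.imread("pics/scene0.png");cv2.imwrite("pics/scc.png",cv2.resize(b[180:440,150:550],None,fx=2,fy=2,interpolation=2))
E
```

```text
(no output)
```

View pics/topc.png

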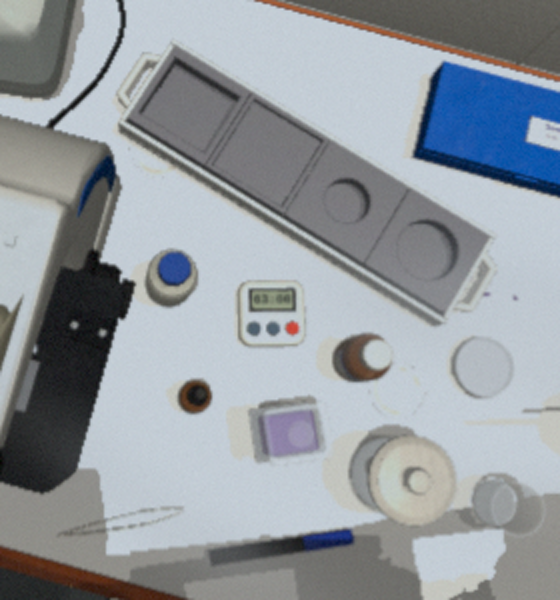

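View pics/scc.png

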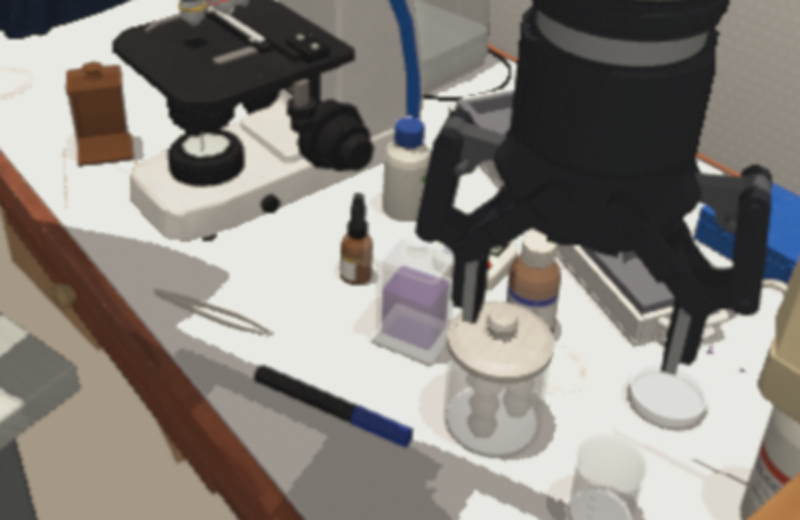

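View pics/top0.png

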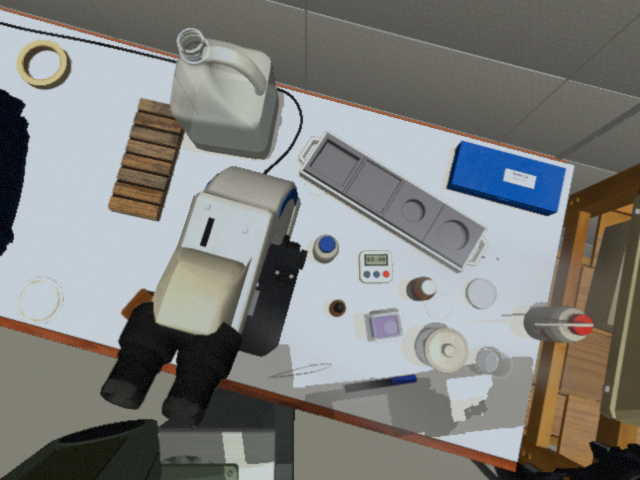

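The jar candidates in the top picture are (386,329), a clear box with purple stain, and (137,301), a brown box under the microscope. The clear purple one fits, and the enlarged crop confirms it. The brown one is the look-alike to leave alone. The pockets from upper left to lower right are rectangle (335,164), shallow square (375,184), small round (413,210) and large round (453,237).

```bash
cat > m.py <<'E'
from h import *
from scipy.optimize import least_squares
S={c:robot.get_image(c) for c in("scene","top")}
def best(t,c):
    r=[x for x in robot.regions_of(t,c)]
    if t=="jar_mid": r=[x for x in r if x["pixel"][0]>250]
    return r[0]["mask"] if r else np.zeros((480,640),bool)
def rect(p,n):
    (c,s,a)=cv2.minAreaRect(p[:,:2].astype(np.float32)); print(n,np.round(c,1),np.round(s,1),round(a,1),len(p))
def circ(p,r,n):
    s=least_squares(lambda q:np.hypot(p[:,0]-q[0],p[:,1]-q[1])-r,p[:,:2].mean(0)*1.0-0,loss="soft_l1"); print(n,np.round(s.x,1),"res",round(float(np.median(abs(s.fun))),2),len(p))
for c in S:
    P=lambda t:pts(S[c],best(t,c))
    p=P("bench_timer_mid"); rect(p[(p[:,2]>14)&(p[:,2]<24)],c+" timer")
    p=P("jar_mid"); rect(p[(p[:,2]>96)&(p[:,2]<110)],c+" jarlid"); q=p[(p[:,2]>95)&(p[:,2]<110)]; print(np.round(np.median(q,0)))
    for t,r,lo,hi,top in(("stain_bottle_mid",21,10,62,88),("dropper_bottle_mid",14.5,8,50,70),("buffer_bottle_mid",23,10,65,92),("cotton_mid",37,10,80,90)):
        p=P(t); q=p[(p[:,2]>lo)&(p[:,2]<hi)]
        E=S[c]["extrinsics"]; cp=-E[:3,:3].T@E[:3,3]
        d=(cp[:2]-q[:,:2].mean(0)); 
        # start behind the visible surface
        q0=q.copy()
        s=least_squares(lambda k:np.hypot(q[:,0]-k[0],q[:,1]-k[1])-r,q[:,:2].mean(0)-d/np.linalg.norm(d)*r,loss="soft_l1")
        k=p[p[:,2]>top]; print(c,t,"body",np.round(s.x,1),"res",round(float(np.median(abs(s.fun))),2),"cap mid",np.round((k.min(0)+k.max(0))/2,1) if len(k) else "",len(q),len(k))
    for t in("insert_jar","insert_timer","insert_dropper","insert_stain"):
        p=P(t); 
        if len(p)>1000:
            rect(p,c+t); q=p[p[:,2]>33]; print("  topz",np.round(np.median(q[:,2]),1))
# height map, coarse, from both
A=np.vstack([pts(S[c],np.ones((480,640),bool)) for c in S])
print("rows x 250..750 step25, cols y 0..-600 step 25 (cm)")
for x in range(250,750,25):
    print(x,[int(np.percentile(b[:,2],97)/10) if len(b:=A[(abs(A[:,0]-x-12)<13)&(abs(A[:,1]-y)<13)])>3 else -1 for y in range(50,-625,-25)])
E
python3 m.py
```

```text
scene timer [ 450.9 -366.1] [52.5 19. ] 2.0 141Traceback (most recent call last):
  File "m.py", line 15, in <module>
    p=P("jar_mid"); rect(p[(p[:,2]>96)&(p[:,2]<110)],c+" jarlid"); q=p[(p[:,2]>95)&(p[:,2]<110)]; print(np.round(np.median(q,0)))
  File "m.py", line 13, in <lambda>
    P=lambda t:pts(S[c],best(t,c))
               ~~~^^^^^^^^^^^^^^^^
  File "h.py", line 8, in pts
    n=cv2.undistortPoints(np.stack([u,v],1).astype(float)[:,None],K,d)[:,0]
      ~~~~~~~~~~~~~~~~~~~^^^^^^^^^^^^^^^^^^^^^^^^^^^^^^^^^^^^^^^^^^^^^
cv2.error: OpenCV(4.12.0) /io/opencv/modules/calib3d/src/undistort.dispatch.cpp:347: error: (-215:Assertion failed) CV_IS_MAT(_src) && CV_IS_MAT(_dst) && (_src->rows == 1 || _src->cols == 1) && (_dst->rows == 1 || _dst->cols == 1) && _src->cols + _src->rows - 1 == _dst->rows + _dst->cols - 1 && (CV_MAT_TYPE(_src->type) == CV_32FC2 || CV_MAT_TYPE(_src->type) == CV_64FC2) && (CV_MAT_TYPE(_dst->type) == CV_32FC2 || CV_MAT_TYPE(_dst->type) == CV_64FC2) in function 'cvUndistortPointsInternal'
```

```bash
python3 - <<'E'
s=open("m.py").read()
s=s.replace('''    r=[x for x in robot.regions_of(t,c)]
    if t=="jar_mid": r=[x for x in r if x["pixel"][0]>250]
''','''    for i in range(4):
        r=[x for x in robot.regions_of(t,c) if t!="jar_mid" or x["pixel"][0]>250]
        if r: break
        S[c]=robot.get_image(c)
''')
open("m.py","w").write(s)
h=open("h.py").read().replace("; z=im[","; \n    if len(u)==0: return np.zeros((0,3))\n    z=im[")
open("h.py","w").write(h)
E
sed -i 's/def rect(p,n):/&\n    if len(p)<5: return print(n,"none")/; s/^        E=S\[c\]/        if len(q)<5: print(c,t,"none"); continue\n&/' m.py
python3 m.py
```

```text
scene timer [ 451.2 -366.3] [51.3 18.7] 2.9 140
scene jarlid [ 334.4 -353.6] [22.8 14.4] 78.9 85
[ 334. -355.  103.]
scene stain_bottle_mid body [ 406.2 -423.4] res 0.59 cap mid [ 286.9 -475.4  196.8] 401 145
scene dropper_bottle_mid body [ 370.3 -270. ] res 1.03 cap mid [ 369.  -272.5   80.3] 343 88
scene buffer_bottle_mid body [ 478.7 -247.6] res 0.63 cap mid [ 313.4 -360.3  200.8] 497 123
scene cotton_mid body [ 442.9 -336.9] res 3.58 cap mid [ 158.1 -513.8  283.6] 170 4
sceneinsert_dropper [ 253.9 -400.8] [280.6  66.4] 29.6 2267
  topz 78.1
top timer [ 449.  -342.3] [60.9 61.7] 1.3 997
top jarlid [ 339.  -352.4] [21.1 20.3] 46.5 138
[ 339. -353.  103.]
top stain_bottle_mid body [ 406.3 -421.9] res 0.32 cap mid [ 406.3 -420.5   91.7] 172 173
top dropper_bottle_mid body [ 370.6 -269.9] res 2.04 cap mid [ 371.4 -269.7   81.5] 128 58
top buffer_bottle_mid body [ 478.7 -246.3] res 0.32 cap mid [ 477.6 -247.6   97.1] 100 212
top cotton_mid body [ 301.1 -450.3] res 0.25 cap mid [ 302.2 -448.7   99.6] 327 826
topinsert_jar [ 644.3 -263.4] [91.  89.5] 59.5 2066
  topz 37.1
topinsert_timer
[... 1432 characters left out ...]
, 2, 3, 3, 3, 4, 3, 3, 3, 3, 3, 0, 0, 0, 3]
575 [2, 0, 0, -1, -1, -1, 20, 19, 17, 15, 10, 0, 3, 3, 3, 3, 3, 3, 3, 4, 3, 2, 3, 3, 3, 3, 3]
600 [2, 0, 0, 0, -1, -1, -1, 2, 0, 0, 2, 3, 3, 3, 3, 3, 3, 3, 3, 3, 0, 3, 3, 3, 3, 3, 3]
625 [2, 0, 0, 0, 0, 0, 0, 2, 2, 0, 3, 3, 2, 2, 3, 3, 3, 3, 0, 0, 0, 0, 3, 3, 3, 3, 3]
650 [2, 0, 15, 16, 17, 18, 18, 16, 8, 1, 2, 3, 3, 3, 3, 3, 3, 0, 0, 0, 0, 0, 3, 4, 3, 3, 3]
675 [2, 15, 19, 21, 22, 21, 19, 17, 15, 1, 2, 3, 3, 3, 3, 0, 0, 0, 0, 0, 0, 0, 3, 3, 3, 3, 37]
700 [2, 2, 21, 27, 27, 25, 25, 24, 19, 0, 0, 0, 3, 2, 0, 0, 0, 0, 0, 0, 0, 0, 47, 47, 47, 42, 39]
725 [2, -1, 22, 27, 28, 27, 25, 24, 19, 0, 0, 0, 0, 0, 0, 0, 0, 0, 33, 43, 45, 47, 47, 48, -1, -1, -1]
```

```bash
python3 - <<'E'
from h import *
im=robot.get_image("scene"); p=pts(im,np.ones((480,640),bool))
j=robot.state()["joint_positions"][0]; e=np.array([np.cos(j),np.sin(j)])
r=p[:,:2]@e; t=p[:,:2]@np.array([-e[1],e[0]])
for r0 in range(0,660,40):
    b=p[(abs(r-r0)<20)&(abs(t)<90)&(p[:,2]>110)]
    tt=t[(abs(r-r0)<20)&(abs(t)<90)&(p[:,2]>110)]
    if len(b)>5: print(r0,len(b),"z",np.round(np.percentile(b[:,2],[1,50,99])),"t",np.round(np.percentile(tt,[1,99])))
q=p[(p[:,1]<-60)&(p[:,1]>-260)&(p[:,0]>80)&(p[:,0]<330)&(p[:,2]>100)]
T=robot.get_image("top"); P=pts(T,np.ones((480,640),bool))
for x in range(100,350,25): print(x,[int(np.percentile(b[:,2],97)/10) if len(b:=P[(abs(P[:,0]-x-12)<13)&(abs(P[:,1]-y)<13)])>3 else -1 for y in range(50,-300,-25)])
E
```

```text
0 266 z [333. 337. 350.] t [51. 90.]
40 9250 z [112. 249. 345.] t [-42.  88.]
80 1500 z [111. 192. 303.] t [-17.  19.]
440 330 z [527. 532. 535.] t [29. 32.]
480 1477 z [297. 529. 536.] t [29. 64.]
520 6353 z [253. 417. 537.] t [28. 88.]
560 16717 z [310. 459. 539.] t [26. 76.]
600 15626 z [266. 453. 541.] t [27. 88.]
640 2201 z [201. 296. 349.] t [ 6. 90.]
100 [0, 0, 0, 0, 0, 0, 0, 0, 0, -1, -1, -1, -1, -1]
125 [0, 0, 0, 0, 0, 0, 0, 0, 0, -1, -1, -1, -1, -1]
150 [0, 0, 0, 28, 32, 0, 0, 0, 0, -1, -1, -1, 0, 0]
175 [-1, -1, -1, 30, 39, -1, -1, -1, 0, 0, 0, 0, 0, 0]
200 [44, 45, 47, 48, 46, 48, 0, 0, 0, 0, 0, 0, 0, 0]
225 [-1, 0, -1, 49, 49, 50, 39, 0, 0, 0, 0, 0, 0, 1]
250 [0, 0, 39, 40, 40, 40, 40, 37, 0, 0, 0, 0, 0, 0]
275 [-1, 0, 40, 40, 39, 39, 39, 38, 17, 0, 0, 0, 0, 0]
300 [-1, -1, 38, 39, 38, 38, 38, 38, 17, 17, 0, 0, 0, 0]
325 [-1, -1, 37, 38, 38, 37, 38, 37, 33, 17, 0, 0, 0, 0]
```

View pics/scene0.png

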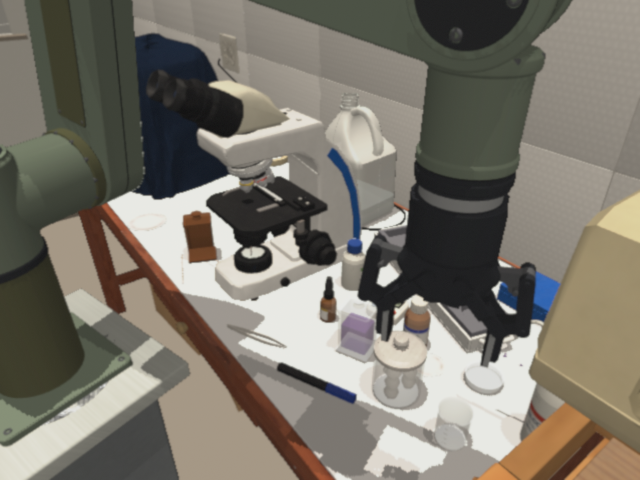

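```bash
cat > ov.py <<'E'
from h import *
import sys
def proj(im,P):
    K,d,E=cam(im); c=np.asarray(P,float)@E[:3,:3].T+E[:3,3]; c=c*[1,-1,-1]
    return cv2.projectPoints(c,np.zeros(3),np.zeros(3),K,d)[0][:,0]
def R(x,y,a,w,h,z):
    a=np.radians(a);q=np.array([[-w,-h],[w,-h],[w,h],[-w,h]])/2.
    return np.c_[q@np.array([[np.cos(a),np.sin(a)],[-np.sin(a),np.cos(a)]])+[x,y],[z]*4]
def C(x,y,r,z):
    t=np.linspace(0,6.28,60);return np.c_[x+r*np.cos(t),y+r*np.sin(t),0*t+z]
def draw(im,shapes,x0,y0,x1,y1,s,fn):
    o=cv2.resize(im["color"][y0:y1,x0:x1],None,fx=s,fy=s,interpolation=cv2.INTER_CUBIC)
    for P,col in shapes:
        q=(proj(im,P)-[x0,y0]+.5)*s; cv2.polylines(o,[np.round(q*8).astype(np.int32)],True,col,1,cv2.LINE_AA,3)
    cv2.imwrite(fn,o)
E
cat > o1.py <<'E'
from ov import *
im=robot.get_image("top"); g=(0,255,0);r=(0,0,255);b=(255,255,0)
ty=58.8-90
draw(im,[(R(339,-353,-7,50,58,0),g),(R(339,-353,-7,48,56,104),r),(R(449,-342,1,62,62,17),r),(C(406,-422,21,65),g),(C(370.5,-270,14.5,50),g)],310,240,440,350,6,"pics/o1.png")
draw(im,[(R(644.3,-262.9,ty,65,73,37),g),(R(599.2,-337.3,ty,76,76,37),g),(C(554,-411.7,21.5,37),g),(C(508.9,-486.1,28.5,37),g),(R(576.6,-374.5,ty,100,360,35),r)],290,120,500,280,3.75,"pics/o2.png")
E
python3 o1.py
```

```text
(no output)
```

View pics/o1.png

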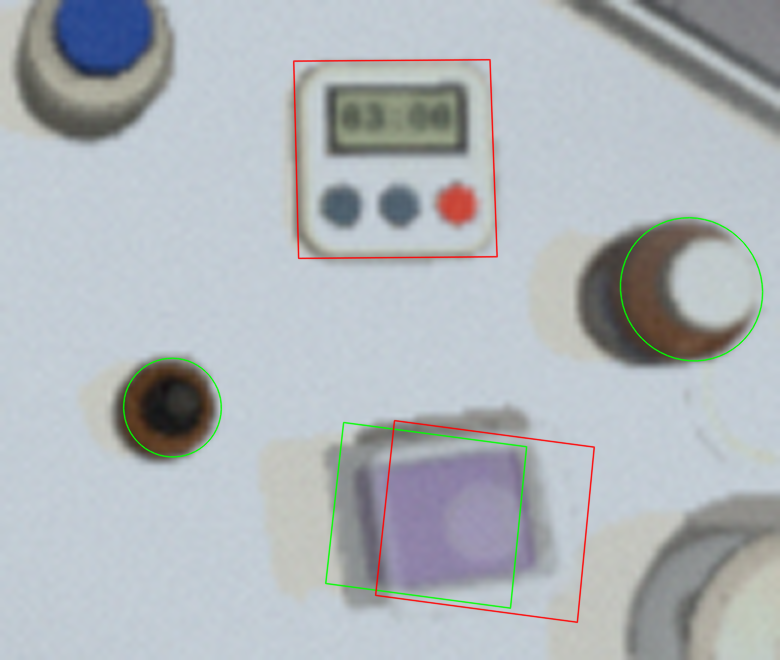

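View pics/o2.png

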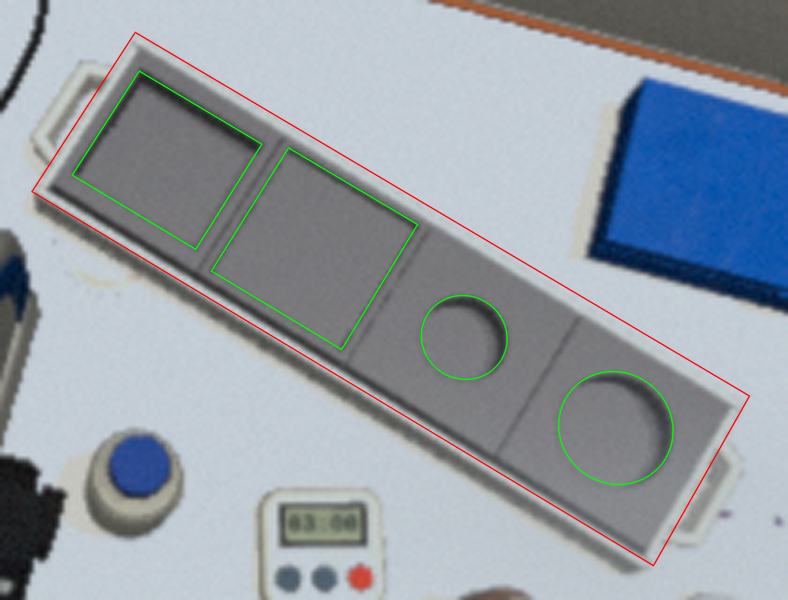

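The tray overlay matches the picture. The jar is turned the other way, so I'll test two hypotheses for it.

```bash
cat > o3.py <<'E'
from ov import *
im=robot.get_image("top"); g=(0,255,0);r=(0,0,255)
for i,(x,y,a) in enumerate([(339,-350,98),(339,-352,8)]):
    draw(im,[(R(x,y,a,50,58,0),g),(R(x,y,a,46,54,80),(255,0,0)),(R(x,y,a,48,56,104),r)],355,295,415,350,6.6,f"pics/t{i}.png")
a,b=cv2.imread("pics/t0.png"),cv2.imread("pics/t1.png"); cv2.imwrite("pics/o3.png",np.hstack([a,b]))
E
python3 o3.py
```

```text
(no output)
```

View pics/o3.png

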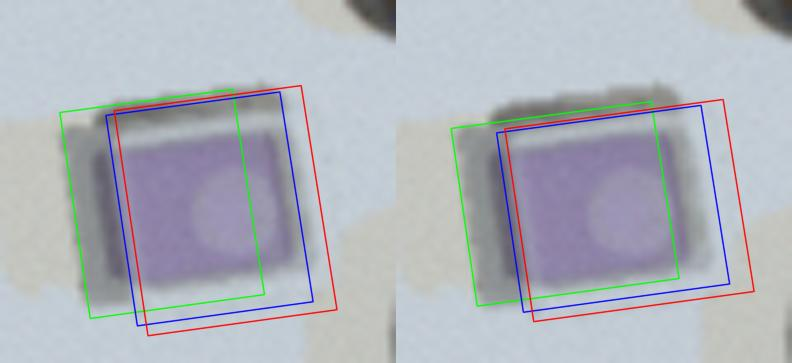

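```bash
cat > o4.py <<'E'
from ov import *
im=robot.get_image("scene"); g=(0,255,0);r=(0,0,255)
for i,(x,y,a) in enumerate([(339,-351,98),(339,-351,8)]):
    draw(im,[(R(x,y,a,50,58,0),g),(R(x,y,a,46,54,83),(255,0,0)),(R(x,y,a,48,56,104),r)],320,285,400,375,5,f"pics/t{i}.png")
a,b=cv2.imread("pics/t0.png"),cv2.imread("pics/t1.png"); cv2.imwrite("pics/o4.png",np.hstack([a,b]))
E
python3 o4.py
```

```text
(no output)
```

View pics/o4.png

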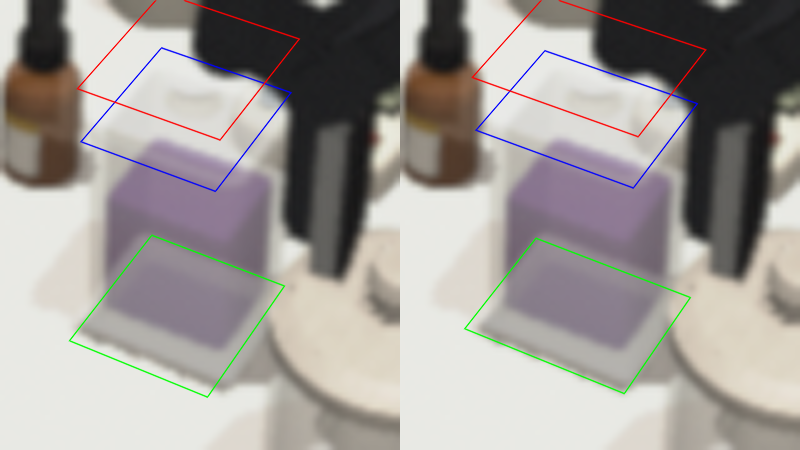

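The scene view shows the jar's foot fits a yaw of about 8°, with 50 mm roughly along world x. The opening once gripped will confirm this: 46 means across x, 54 means across y. I'll do the timer first, gripped along y.

```bash
cat > to.py <<'E'
import sys,numpy as np
from plant import robot
from scipy.spatial.transform import Rotation as Ro
# to.py x y z yawx : tool-frame delta (units) AFTER the turn, total turn rv (units)
x,y,z,a=map(float,sys.argv[1:5]); s=robot.state(); R=np.array(s["orientation"]); a=np.radians(a)
T=np.array([[np.cos(a),np.sin(a),0],[np.sin(a),-np.cos(a),0],[0,0,-1]])
rv=Ro.from_matrix(R.T@T).as_rotvec()/np.pi
d=np.array([x,y,z])-s["eef_pos"]
print("pos",np.round(s["eef_pos"],1),"w",round(s["width"],1),"t",round(s["time_s"],2),"turn",np.round(rv,4),"rows>=",int(np.ceil(np.linalg.norm(rv)*180/7.1)),"shift after turn",np.round(T.T@d/25,2),"before",np.round(R.T@d/25,2))
E
python3 to.py 449 -342 60 1.3
```

```text
pos [ 171.4 -548.8  231.3] w 85.6 t 3.25 turn [-0.      0.      0.0892] rows>= 3 shift after turn [11.29 -8.02  6.85] before [13.06 -4.59  6.85]
```

{"fn": "play_rows", "kwargs": {
  "plan": [
    [0, [0, 0, 0], [0, 0, 0.03]],
    [0, [0, 0, 0], [0, 0, 0.03]],
    [0, [0, 0, 0], [0, 0, 0.029]],
    [0, [0.8, -0.57, 0], [0, 0, 0]],
    [0, [0.8, -0.57, 0], [0, 0, 0]]
  ],
  "grip_force": 40
}}

```text
time_s: 3.67
eef_pos: [210.4, -519.8, 231.2]
orientation: [[1.0, 0.02, -0.0], [0.02, -1.0, -0.0], [-0.0, 0.0, -1.0]]
ft_force: [1.1, -0.0, 0.4]
width: 85.4
gripper_force: 0.0
```

{"fn": "play_rows", "kwargs": {
  "plan": [
    [0, [0.8, -0.57, 0], [0, 0, 0]],
    [0, [0.8, -0.57, 0], [0, 0, 0]],
    [0, [0.8, -0.57, 0], [0, 0, 0]],
    [0, [0.8, -0.57, 0], [0, 0, 0]],
    [0, [0.8, -0.57, 0], [0, 0, 0]]
  ]
}}

```text
time_s: 4.08
eef_pos: [309.9, -445.1, 231.4]
orientation: [[1.0, 0.023, 0.0], [0.023, -1.0, -0.0], [0.0, 0.0, -1.0]]
ft_force: [0.0, -0.2, -0.5]
width: 85.4
gripper_force: 0.0
```

{"fn": "play_rows", "kwargs": {
  "plan": [
    [0, [0.8, -0.57, 0], [0, 0, 0]],
    [0, [0.8, -0.57, 0], [0, 0, 0]],
    [0, [0.8, -0.57, 0.6], [0, 0, 0]],
    [0, [0.8, -0.57, 0.6], [0, 0, 0]],
    [0, [0.8, -0.57, 0.6], [0, 0, 0]]
  ]
}}

```text
time_s: 4.5
eef_pos: [408.6, -371.8, 186.3]
orientation: [[1.0, 0.023, 0.001], [0.023, -1.0, -0.001], [0.001, 0.001, -1.0]]
ft_force: [-0.1, -0.5, 0.6]
width: 85.5
gripper_force: 0.0
```

{"fn": "play_rows", "kwargs": {
  "plan": [
    [0, [0.8, -0.57, 0.6], [0, 0, 0]],
    [0, [0.1, 0, 0.8], [0, 0, 0]],
    [0, [0, 0, 0.8], [0, 0, 0]],
    [0, [0, 0, 0], [0, 0, 0]],
    [0, [0, 0, 0], [0, 0, 0]]
  ]
}}

```text
time_s: 4.92
eef_pos: [428.9, -356.6, 130.2]
orientation: [[1.0, 0.023, -0.002], [0.023, -1.0, 0.002], [-0.002, -0.003, -1.0]]
ft_force: [0.3, -0.6, -0.6]
width: 85.6
gripper_force: 0.0
```

```bash
python3 to.py 449 -342 4 1.3; python3 -c "
from plant import robot;s=robot.state();print(s['ft_force'],s['joint_positions'])"
```

```text
pos [ 428.9 -356.6  130.2] w 85.6 t 4.92 turn [-0.0008  0.0007  0.0002] rows>= 1 shift after turn [ 0.82 -0.57  5.05] before [ 0.83 -0.55  5.05]
[ 0.25540844 -0.64058215 -0.5991252 ] [-8.48775765e-01  2.76256638e-01  1.67824301e+00 -2.69724406e-05
  1.19044235e+00  6.98578863e-01]
```

{"fn": "play_rows", "kwargs": {
  "plan": [
    [0, [0.82, -0.57, 0], [0, 0, 0]],
    [0, [0, 0, 0.9], [0, 0, 0]],
    [0, [0, 0, 0.9], [0, 0, 0]],
    [0, [0, 0, 0.9], [0, 0, 0]],
    [0, [0, 0, 0.9], [0, 0, 0]]
  ]
}}

```text
time_s: 5.33
eef_pos: [451.0, -344.6, 42.9]
orientation: [[1.0, 0.023, 0.003], [0.023, -1.0, -0.003], [0.003, 0.003, -1.0]]
ft_force: [-0.2, 0.6, -0.5]
width: 85.4
gripper_force: 0.0
```

{"fn": "play_rows", "kwargs": {
  "plan": [
    [0, [0, 0, 0.7], [0, 0, 0]],
    [0, [0, 0, 0.5], [0, 0, 0]],
    [0, [0, 0, 0.23], [0, 0, 0]],
    [0, [0, 0, 0], [0, 0, 0]],
    [0, [0, 0, 0], [0, 0, 0]]
  ]
}}

```text
time_s: 5.75
eef_pos: [450.4, -343.8, 6.6]
orientation: [[1.0, 0.023, 0.001], [0.023, -1.0, -0.001], [0.001, 0.001, -1.0]]
ft_force: [-0.1, 0.8, 0.0]
width: 85.4
gripper_force: 0.0
```

{"fn": "play_rows", "kwargs": {
  "plan": [
    [1, [0, 0, 0], [0, 0, 0]],
    [1, [0, 0, 0], [0, 0, 0]],
    [1, [0, 0, 0], [0, 0, 0]],
    [1, [0, 0, 0], [0, 0, 0]],
    [1, [0, 0, 0], [0, 0, 0]]
  ]
}}

```text
time_s: 6.17
eef_pos: [450.8, -343.9, 7.5]
orientation: [[1.0, 0.023, 0.002], [0.023, -1.0, -0.002], [0.002, 0.002, -1.0]]
ft_force: [-1.0, 0.5, 6.7]
width: 60.5
gripper_force: 43.1
```

```bash
python3 to.py 599.2 -337.3 134 -31.2
```

```text
pos [ 450.8 -343.9    7.5] w 60.5 t 6.17 turn [ 0.0005 -0.0009  0.1807] rows>= 5 shift after turn [ 4.94 -3.3  -5.06] before [ 5.95 -0.11 -5.05]
```

{"fn": "play_rows", "kwargs": {
  "plan": [
    [0.1, [0, 0, 0], [0, 0, 0]],
    [0, [0, 0, 0], [0, 0, 0]],
    [0, [0, 0, 0.16], [0, 0, 0]],
    [0, [0, 0, 0], [0, 0, 0]],
    [1, [0, 0, 0], [0, 0, 0]]
  ]
}}

```text
time_s: 6.58
eef_pos: [449.3, -342.3, 0.8]
orientation: [[1.0, 0.023, -0.001], [0.023, -1.0, 0.001], [-0.001, -0.001, -1.0]]
ft_force: [-0.5, 0.5, 0.3]
width: 75.3
gripper_force: 0.0
```

{"fn": "play_rows", "kwargs": {
  "plan": [
    [1, [0, 0, 0], [0, 0, 0]],
    [1, [0, 0, 0], [0, 0, 0]],
    [1, [0, 0, 0], [0, 0, 0]],
    [1, [0, 0, 0], [0, 0, 0]],
    [1, [0, 0, 0], [0, 0, 0]]
  ]
}}

```text
time_s: 7.0
eef_pos: [449.8, -343.0, 1.6]
orientation: [[1.0, 0.023, 0.0], [0.023, -1.0, -0.0], [0.0, 0.0, -1.0]]
ft_force: [-0.2, -1.1, 1.1]
width: 60.6
gripper_force: 44.6
```

```bash
python3 to.py 599.2 -337.3 134 -31.2
```

```text
pos [ 449.8 -343.     1.6] w 60.6 t 7.0 turn [ 0.000e+00 -1.000e-04  1.807e-01] rows>= 5 shift after turn [ 4.99 -3.29 -5.3 ] before [ 5.98 -0.09 -5.3 ]
```

{"fn": "play_rows", "kwargs": {
  "plan": [
    [1, [0, 0, -0.3], [0, 0, 0]],
    [1, [0, 0, -0.8], [0, 0, 0]],
    [1, [0, 0, -1], [0, 0, 0]],
    [1, [0, 0, -1], [0, 0, 0]],
    [1, [0, 0, -1], [0, 0, 0]]
  ]
}}

```text
time_s: 7.42
eef_pos: [449.3, -342.4, 105.1]
orientation: [[1.0, 0.023, -0.001], [0.023, -1.0, 0.001], [-0.001, -0.001, -1.0]]
ft_force: [-0.0, -1.7, -0.4]
width: 60.8
gripper_force: 44.5
```

{"fn": "play_rows", "kwargs": {
  "plan": [
    [1, [0, 0, -0.8], [0, 0, 0.03]],
    [1, [0, 0, -0.4], [0, 0, 0.038]],
    [1, [0, 0, 0], [0, 0, 0.038]],
    [1, [0, 0, 0], [0, 0, 0.038]],
    [1, [0, 0, 0], [0, 0, 0.0367]]
  ]
}}

```text
time_s: 7.83
eef_pos: [449.7, -342.8, 134.8]
orientation: [[0.852, -0.523, 0.0], [-0.523, -0.852, -0.0], [0.001, 0.0, -1.0]]
ft_force: [-0.5, -0.1, -1.0]
width: 60.8
gripper_force: 44.5
```

{"fn": "play_rows", "kwargs": {
  "plan": [
    [1, [0.4, -0.26, 0], [0, 0, 0]],
    [1, [0.7, -0.47, 0], [0, 0, 0]],
    [1, [0.8, -0.53, 0], [0, 0, 0]],
    [1, [0.8, -0.53, 0], [0, 0, 0]],
    [1, [0.8, -0.53, 0], [0, 0, 0]]
  ]
}}

```text
time_s: 8.25
eef_pos: [556.3, -338.1, 134.1]
orientation: [[0.857, -0.515, 0.0], [-0.515, -0.857, 0.0], [0.0, -0.0, -1.0]]
ft_force: [0.1, -0.6, -1.4]
width: 60.6
gripper_force: 44.5
```

{"fn": "play_rows", "kwargs": {
  "plan": [
    [1, [0.7, -0.47, 0], [0, 0, 0]],
    [1, [0.5, -0.33, 0], [0, 0, 0]],
    [1, [0.29, -0.17, 0], [0, 0, 0]],
    [1, [0, 0, 0], [0, 0, 0]],
    [1, [0, 0, 0], [0, 0, 0]]
  ]
}}

```text
time_s: 8.67
eef_pos: [599.0, -336.8, 133.6]
orientation: [[0.856, -0.516, -0.001], [-0.516, -0.856, 0.0], [-0.001, 0.0, -1.0]]
ft_force: [-0.2, 1.0, -0.5]
width: 60.8
gripper_force: 44.5
```

```bash
python3 to.py 599.2 -337.3 33 -31.2;cat > p.py <<'E'
from ov import *
im=robot.get_image("scene"); cv2.imwrite("pics/p1.png",im["color"][150:400,250:650])
E
python3 p.py
```

```text
pos [ 599.  -336.8  133.6] w 60.8 t 8.67 turn [0.0001 0.0004 0.0006] rows>= 1 shift after turn [0.02 0.01 4.02] before [0.02 0.01 4.02]
```

View pics/p1.png

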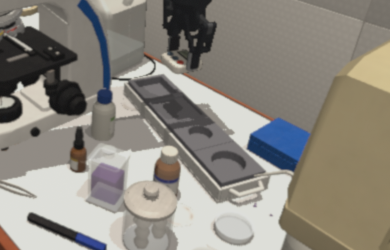

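The timer is held level, with the gripper at crop (190,45) above the recess. Lowering it now.

{"fn": "play_rows", "kwargs": {
  "plan": [
    [1, [0, 0, 0.8], [0, 0, 0]],
    [1, [0, 0, 0.9], [0, 0, 0]],
    [1, [0, 0, 0.8], [0, 0, 0]],
    [1, [0, 0, 0.6], [0, 0, 0]],
    [1, [0, 0, 0.4], [0, 0, 0]]
  ]
}}

```text
time_s: 9.13
eef_pos: [597.0, -336.5, 44.2]
orientation: [[0.855, -0.518, -0.003], [-0.518, -0.855, 0.002], [-0.004, -0.0, -1.0]]
ft_force: [0.1, 0.4, -0.6]
width: 60.8
gripper_force: 44.5
```

{"fn": "play_rows", "kwargs": {
  "plan": [
    [1, [0, 0, 0.25], [0, 0, 0]],
    [1, [0, 0, 0.13], [0, 0, 0]],
    [1, [0, 0, 0.08], [0, 0, 0]],
    [1, [0, 0, 0.04], [0, 0, 0]],
    [1, [0, 0, 0], [0, 0, 0]]
  ]
}}

```text
time_s: 9.55
eef_pos: [599.7, -337.5, 35.0]
orientation: [[0.855, -0.518, 0.001], [-0.518, -0.855, -0.001], [0.002, 0.0, -1.0]]
ft_force: [0.4, 0.1, -1.0]
width: 60.7
gripper_force: 44.5
```

{"fn": "play_rows", "kwargs": {
  "plan": [
    [1, [0, 0, 0], [0, 0, 0]],
    [1, [0, 0, 0], [0, 0, 0]]
  ]
}}

```text
time_s: 9.72
eef_pos: [599.6, -337.4, 34.9]
orientation: [[0.855, -0.518, 0.001], [-0.518, -0.855, -0.001], [0.002, 0.0, -1.0]]
ft_force: [-0.3, -0.3, -0.0]
width: 60.7
gripper_force: 44.5
```

{"fn": "play_rows", "kwargs": {
  "plan": [
    [1, [0, 0, 0.06], [0, 0, 0]],
    [1, [0, 0, 0], [0, 0, 0]],
    [0.12, [0, 0, 0], [0, 0, 0]],
    [0.12, [0, 0, 0], [0, 0, 0]],
    [0.12, [0, 0, 0], [0, 0, 0]]
  ]
}}

```text
time_s: 10.13
eef_pos: [599.2, -337.2, 32.7]
orientation: [[0.855, -0.518, 0.0], [-0.518, -0.855, -0.0], [0.0, 0.0, -1.0]]
ft_force: [-0.1, 0.5, 0.2]
width: 75.1
gripper_force: 0.0
```

{"fn": "play_rows", "kwargs": {
  "plan": [
    [0.12, [0, 0, -0.3], [0, 0, 0]],
    [0.12, [0, 0, -0.8], [0, 0, 0]],
    [0.12, [0, 0, -1], [0, 0, 0]],
    [0.12, [0, 0, -1], [0, 0, 0]],
    [0.12, [0, 0, -1], [0, 0, 0]]
  ]
}}

```text
time_s: 10.55
eef_pos: [599.0, -337.1, 136.6]
orientation: [[0.855, -0.518, 0.0], [-0.518, -0.855, -0.0], [0.0, -0.0, -1.0]]
ft_force: [0.4, 0.1, 0.5]
width: 75.1
gripper_force: 0.0
```

```bash
python3 to.py 406.3 -422 140 -31.2; cat > chk.py <<'E'
from ov import *
im=robot.get_image("top"); g=(0,255,0);r=(0,0,255);ty=-31.2
for t in("bench_timer_mid","stain_bottle_mid","dropper_bottle_mid","buffer_bottle_mid","cotton_mid"):
    for q in robot.regions_of(t,"top")[:1]:
        p=pts(im,q["mask"]); k=p[p[:,2]>np.percentile(p[:,2],97)-7]; c,s,a=cv2.minAreaRect(k[:,:2].astype(np.float32)); print(t,np.round(c,1),np.round(s),round(a,1),"z",round(np.percentile(p[:,2],97),1))
E
python3 chk.py
```

```text
pos [ 599.  -337.1  136.6] w 75.1 t 10.55 turn [-0. -0.  0.] rows>= 1 shift after turn [-4.83  6.9  -0.14] before [-4.83  6.9  -0.14]
bench_timer_mid [ 338.8 -352.3] [21. 20.] 45.9 z 104.3
stain_bottle_mid [ 406.  -421.2] [25. 25.] 38.9 z 93.8
dropper_bottle_mid [ 371.1 -269.7] [8. 9.] 0.9 z 89.8
cotton_mid [ 301.3 -447.7] [19. 20.] 84.7 z 105.8
```

{"fn": "play_rows", "kwargs": {
  "plan": [
    [0, [-0.4, 0.57, 0], [0, 0, 0]],
    [0, [-0.6, 0.86, 0], [0, 0, 0]],
    [0, [-0.6, 0.86, 0], [0, 0, 0]],
    [0, [-0.6, 0.86, 0], [0, 0, 0]],
    [0, [-0.6, 0.86, 0], [0, 0, 0]]
  ]
}}

```text
time_s: 11.27
eef_pos: [485.2, -385.7, 132.7]
orientation: [[0.856, -0.518, -0.003], [-0.518, -0.856, 0.003], [-0.004, -0.001, -1.0]]
ft_force: [0.5, -1.1, -0.4]
width: 85.5
gripper_force: 0.0
```

{"fn": "play_rows", "kwargs": {
  "plan": [
    [0, [-0.6, 0.86, 0], [0, 0, 0]],
    [0, [-0.6, 0.86, 0], [0, 0, 0]],
    [0, [-0.5, 0.71, 0], [0, 0, 0]],
    [0, [-0.33, 0.46, 0], [0, 0, 0]],
    [0, [0, 0, 0], [0, 0, 0]]
  ]
}}

```text
time_s: 11.68
eef_pos: [403.5, -422.3, 133.3]
orientation: [[0.854, -0.521, -0.003], [-0.521, -0.854, 0.003], [-0.004, -0.001, -1.0]]
ft_force: [0.2, 0.0, 0.1]
width: 85.5
gripper_force: 0.0
```

{"fn": "play_rows", "kwargs": {
  "plan": [
    [0, [0, 0, 0], [0, 0, 0]],
    [0, [0, 0, 0], [0, 0, 0]]
  ]
}}

```text
time_s: 11.85
eef_pos: [406.9, -421.5, 134.4]
orientation: [[0.856, -0.518, 0.0], [-0.518, -0.856, 0.001], [-0.001, -0.001, -1.0]]
ft_force: [-0.2, -0.3, 0.0]
width: 85.3
gripper_force: 0.0
```

```bash
python3 to.py 406.3 -421.8 31 -31.2; python3 chk.py|head -1
```

```text
pos [ 406.9 -421.5  134.4] w 85.3 t 11.85 turn [-0.0003  0.0002  0.0001] rows>= 1 shift after turn [-0.02  0.02  4.14] before [-0.01  0.03  4.14]
bench_timer_mid [ 598.6 -335.9] [61. 62.] 58.3 z 52.2
```

The timer is seated at (598.6, −335.9) with its top at z ≈ 51, as expected. Next is the stain bottle.

{"fn": "play_rows", "kwargs": {
  "plan": [
    [0, [0, 0, 0.7], [0, 0, 0]],
    [0, [0, 0, 0.9], [0, 0, 0]],
    [0, [0, 0, 0.9], [0, 0, 0]],
    [0, [0, 0, 0.8], [0, 0, 0]],
    [0, [0, 0, 0.5], [0, 0, 0]]
  ]
}}

```text
time_s: 12.57
eef_pos: [405.8, -420.7, 37.7]
orientation: [[0.856, -0.518, -0.002], [-0.518, -0.856, 0.003], [-0.003, -0.001, -1.0]]
ft_force: [-1.0, 0.0, 0.2]
width: 85.5
gripper_force: 0.0
```

{"fn": "play_rows", "kwargs": {
  "plan": [
    [0, [0, 0, 0.34], [0, 0, 0]],
    [0, [0, 0, 0], [0, 0, 0]],
    [0.3, [0, 0, 0], [0, 0, 0]],
    [0.5, [0, 0, 0], [0, 0, 0]],
    [1, [0, 0, 0], [0, 0, 0]]
  ]
}}

```text
time_s: 12.98
eef_pos: [407.3, -423.2, 33.1]
orientation: [[0.855, -0.518, 0.002], [-0.518, -0.855, -0.002], [0.003, 0.001, -1.0]]
ft_force: [0.2, -0.7, -0.2]
width: 51.7
gripper_force: 0.0
```

{"fn": "play_rows", "kwargs": {
  "plan": [
    [1, [0, 0, 0], [0, 0, 0]],
    [1, [0, 0, 0], [0, 0, 0]],
    [1, [0, 0, 0], [0, 0, 0]],
    [1, [0, 0, 0], [0, 0, 0]]
  ]
}}

```text
time_s: 13.32
eef_pos: [407.1, -423.2, 33.2]
orientation: [[0.855, -0.518, 0.002], [-0.518, -0.855, -0.002], [0.003, 0.001, -1.0]]
ft_force: [-1.4, -0.5, 5.9]
width: 40.1
gripper_force: 40.6
```

```bash
python3 to.py 508.9 -486.1 131 -31.2
```

```text
pos [ 407.1 -423.2   33.2] w 40.1 t 13.32 turn [ 0.0004 -0.0008  0.    ] rows>= 1 shift after turn [ 4.78  0.04 -3.91] before [ 4.79  0.05 -3.9 ]
```

{"fn": "play_rows", "kwargs": {
  "plan": [
    [1, [0, 0, -0.3], [0, 0, 0]],
    [1, [0, 0, -0.7], [0, 0, 0]],
    [1, [0, 0, -0.9], [0, 0, 0]],
    [1, [0, 0, -0.9], [0, 0, 0]],
    [1, [0, 0, -0.7], [0, 0, 0]]
  ]
}}

```text
time_s: 13.73
eef_pos: [406.5, -422.2, 120.7]
orientation: [[0.855, -0.518, 0.001], [-0.518, -0.855, -0.001], [0.001, 0.0, -1.0]]
ft_force: [0.7, -0.2, -0.8]
width: 39.9
gripper_force: 40.7
```

{"fn": "play_rows", "kwargs": {
  "plan": [
    [1, [0.3, 0, -0.4], [0, 0, 0]],
    [1, [0.6, 0, 0], [0, 0, 0]],
    [1, [0.8, 0, 0], [0, 0, 0]],
    [1, [0.8, 0, 0], [0, 0, 0]],
    [1, [0.8, 0, 0], [0, 0, 0]]
  ]
}}

```text
time_s: 14.15
eef_pos: [477.4, -464.8, 129.1]
orientation: [[0.855, -0.518, -0.0], [-0.518, -0.855, 0.001], [-0.001, -0.0, -1.0]]
ft_force: [-0.2, -1.2, -1.4]
width: 40.1
gripper_force: 40.6
```

{"fn": "play_rows", "kwargs": {
  "plan": [
    [1, [0.7, 0, 0], [0, 0, 0]],
    [1, [0.5, 0.03, 0], [0, 0, 0]],
    [1, [0.28, 0, 0], [0, 0, 0]],
    [1, [0, 0, 0], [0, 0, 0]],
    [1, [0, 0, 0], [0, 0, 0]]
  ]
}}

```text
time_s: 14.57
eef_pos: [507.8, -484.1, 128.5]
orientation: [[0.855, -0.518, -0.001], [-0.518, -0.855, 0.001], [-0.002, -0.0, -1.0]]
ft_force: [-0.4, 1.3, -0.9]
width: 40.3
gripper_force: 40.6
```

```bash
python3 to.py 508.9 -486.1 53 -31.2
```

```text
pos [ 507.8 -484.1  128.5] w 40.3 t 14.57 turn [-0.0001  0.0005  0.0001] rows>= 1 shift after turn [0.08 0.04 3.02] before [0.08 0.05 3.02]
```

{"fn": "play_rows", "kwargs": {
  "plan": [
    [1, [0.06, 0.04, 0.5], [0, 0, 0]],
    [1, [0, 0, 0.7], [0, 0, 0]],
    [1, [0, 0, 0.7], [0, 0, 0]],
    [1, [0, 0, 0.5], [0, 0, 0]],
    [1, [0, 0, 0.3], [0, 0, 0]]
  ]
}}

```text
time_s: 14.98
eef_pos: [507.2, -484.6, 58.3]
orientation: [[0.855, -0.518, -0.003], [-0.518, -0.855, 0.004], [-0.005, -0.002, -1.0]]
ft_force: [0.2, -0.1, -0.4]
width: 40.2
gripper_force: 40.6
```

{"fn": "play_rows", "kwargs": {
  "plan": [
    [1, [0, 0, 0.15], [0, 0, 0]],
    [1, [0, 0, 0.08], [0, 0, 0]],
    [1, [0, 0, 0], [0, 0, 0]],
    [1, [0, 0, 0], [0, 0, 0]],
    [1, [0, 0, 0], [0, 0, 0]]
  ]
}}

```text
time_s: 15.4
eef_pos: [509.6, -487.0, 57.1]
orientation: [[0.855, -0.518, 0.001], [-0.518, -0.855, -0.002], [0.002, 0.001, -1.0]]
ft_force: [0.5, 0.2, -0.5]
width: 40.0
gripper_force: 40.7
```

{"fn": "play_rows", "kwargs": {
  "plan": [
    [1, [0, 0, 0.1], [0, 0, 0]],
    [1, [0, 0, 0.06], [0, 0, 0]],
    [1, [0, 0, 0.02], [0, 0, 0]],
    [1, [0, 0, 0], [0, 0, 0]],
    [1, [0, 0, 0], [0, 0, 0]]
  ]
}}

```text
time_s: 15.82
eef_pos: [509.4, -486.7, 52.3]
orientation: [[0.855, -0.518, 0.001], [-0.518, -0.855, -0.001], [0.001, 0.0, -1.0]]
ft_force: [-0.6, 0.9, 4.4]
width: 39.9
gripper_force: 41.1
```

Contact at the expected height (4 N). I'll release and lift.

{"fn": "play_rows", "kwargs": {
  "plan": [
    [0.4, [0, 0, 0], [0, 0, 0]],
    [0.35, [0, 0, 0], [0, 0, 0]],
    [0.3, [0, 0, 0], [0, 0, 0]],
    [0.3, [0, 0, -0.3], [0, 0, 0]],
    [0.3, [0, 0, -0.7], [0, 0, 0]]
  ]
}}

```text
time_s: 16.23
eef_pos: [507.2, -484.1, 73.0]
orientation: [[0.855, -0.518, -0.005], [-0.518, -0.855, 0.006], [-0.007, -0.002, -1.0]]
ft_force: [-0.4, -0.1, -0.4]
width: 60.2
gripper_force: 0.0
```

{"fn": "play_rows", "kwargs": {
  "plan": [
    [0.3, [0, 0, -1], [0, 0, 0]],
    [0.3, [0, 0, -1], [0, 0, 0]],
    [0.3, [0, 0, -1], [0, 0, 0]],
    [0.3, [0, 0, -0.6], [0, 0, 0]],
    [0.3, [0, 0, 0], [0, 0, 0]]
  ]
}}

```text
time_s: 16.65
eef_pos: [511.1, -488.8, 172.6]
orientation: [[0.855, -0.518, 0.006], [-0.518, -0.855, -0.008], [0.01, 0.003, -1.0]]
ft_force: [0.9, -0.9, 0.8]
width: 59.6
gripper_force: 0.0
```

```bash
python3 to.py 371 -270 150 98;python3 to.py 371 -270 150 -82; python3 chk.py|sed -n 2,3p
```

```text
pos [ 511.1 -488.8  172.6] w 59.6 t 16.65 turn [ 4.000e-03 -4.000e-04 -7.177e-01] rows>= 19 shift after turn [ 9.45 -4.33  0.9 ] before [-9.34 -4.59  0.8 ]
pos [ 511.1 -488.8  172.6] w 59.6 t 16.65 turn [-0.0004 -0.0033  0.2823] rows>= 8 shift after turn [-9.45  4.33  0.9 ] before [-9.34 -4.59  0.8 ]
buffer_bottle_mid [ 477.9 -246.7] [27. 26.] 0.8 z 99.7
```

{"fn": "play_rows", "kwargs": {
  "plan": [
    [0.3, [0, 0, 0], [0, 0, -0.038]],
    [0.3, [0, 0, 0], [0, 0, -0.038]],
    [0.3, [0, 0, 0], [0, 0, -0.038]],
    [0.3, [0, 0, 0], [0, 0, -0.038]],
    [0.3, [0, 0, 0], [0, 0, -0.038]]
  ]
}}

```text
time_s: 17.37
eef_pos: [508.4, -485.6, 164.3]
orientation: [[0.998, 0.058, -0.002], [0.058, -0.998, 0.002], [-0.002, -0.003, -1.0]]
ft_force: [-0.4, 0.0, -0.9]
width: 59.9
gripper_force: 0.0
```

{"fn": "play_rows", "kwargs": {
  "plan": [
    [0.3, [0, 0, 0], [0, 0, -0.038]],
    [0.3, [0, 0, 0], [0, 0, -0.038]],
    [0.3, [0, 0, 0], [0, 0, -0.038]],
    [0.3, [0, 0, 0], [0, 0, -0.038]],
    [0.3, [0, 0, 0], [0, 0, -0.038]]
  ]
}}

```text
time_s: 17.78
eef_pos: [508.4, -485.6, 164.3]
orientation: [[0.793, 0.609, -0.002], [0.609, -0.793, 0.002], [-0.0, -0.003, -1.0]]
ft_force: [0.7, 0.8, -0.4]
width: 59.6
gripper_force: 0.0
```

{"fn": "play_rows", "kwargs": {
  "plan": [
    [0.3, [0, 0, 0], [0, 0, -0.038]],
    [0.3, [0, 0, 0], [0, 0, -0.038]],
    [0.3, [0, 0, 0], [0, 0, -0.038]],
    [0.3, [0, 0, 0], [0, 0, -0.038]],
    [0.3, [0, 0, 0], [0, 0, -0.038]]
  ]
}}

```text
time_s: 18.2
eef_pos: [508.4, -485.6, 164.3]
orientation: [[0.313, 0.95, -0.002], [0.95, -0.313, 0.002], [0.002, -0.003, -1.0]]
ft_force: [-0.3, -0.2, 0.4]
width: 59.9
gripper_force: 0.0
```

{"fn": "play_rows", "kwargs": {
  "plan": [
    [0.3, [0, 0, 0], [0, 0, -0.038]],
    [0.3, [0, 0, 0], [0, 0, -0.038]],
    [0.3, [0, 0, 0], [0, 0, -0.038]],
    [0.3, [0, 0, 0], [0, 0, -0.034]],
    [0.3, [0, 0, 0], [0, 0, 0]]
  ]
}}

```text
time_s: 18.62
eef_pos: [508.4, -485.6, 164.4]
orientation: [[-0.142, 0.99, -0.002], [0.99, 0.142, 0.002], [0.003, -0.002, -1.0]]
ft_force: [-0.8, -0.0, -0.8]
width: 59.8
gripper_force: 0.0
```

```bash
python3 to.py 371 -270 150 98; python3 chk.py|sed -n 2,3p; python3 -c "
from plant import robot
print(robot.state()['joint_positions'])"
```

```text
pos [ 508.4 -485.6  164.4] w 59.8 t 18.62 turn [-0.0005 -0.0008  0.0008] rows>= 1 shift after turn [ 9.31 -4.24  0.58] before [ 9.31 -4.22  0.61]
stain_bottle_mid [ 644.7 -263.4] [86. 87.] 58.1 z 39.3
buffer_bottle_mid [ 477.5 -246.7] [28. 26.] 0.8 z 99.8
[-8.85316354e-01  5.26930629e-01  1.24936220e+00  1.02668715e-05
  1.36582806e+00 -1.02453552e+00]
```

```bash
cat > arm.py <<'E'
from h import *
s=robot.state(); j=np.array(s["joint_positions"]); print(np.round(j,4),np.round(s["eef_pos"],1))
e=np.array([np.cos(j[0]),np.sin(j[0])]); n=np.array([-e[1],e[0]])
for c in("top","scene"):
    im=robot.get_image(c); p=pts(im,np.ones((480,640),bool)); r=p[:,:2]@e; t=p[:,:2]@n
    print(c,"TCP r,t",np.round([s["eef_pos"][:2]@e,s["eef_pos"][:2]@n],1))
    for r0 in range(0,760,50):
        k=(abs(r-r0)<20)&(abs(t-60)<140)&(p[:,2]>340)&~((p[:,0]<340)&(p[:,1]>-160)&(p[:,2]<505)&(r0<450))
        if k.sum()>8: print(r0,k.sum(),"z",np.round(np.percentile(p[k,2],[1,50,99])),"t",np.round(np.percentile(t[k],[1,50,99])))
im=robot.get_image("top"); p=pts(im,np.ones((480,640),bool))
k=(p[:,0]>150)&(p[:,0]<340)&(p[:,1]>-200)&(p[:,1]<60)&(p[:,2]>405)&(p[:,2]<520)
q=p[k]; print("eyepiece pts >405:",k.sum(),np.round(np.percentile(q,[1,50,99],axis=0)))
for y in range(-120,40,20):
    m=abs(q[:,1]-y)<10
    if m.sum()>2: print(y,"x",np.round(np.percentile(q[m,0],[2,98])),"z",np.round(np.percentile(q[m,2],[50,98])))
cv2.imwrite("pics/top_arm.png",im["color"])
E
python3 arm.py
```

```text
[-0.8853  0.5269  1.2494  0.      1.3658 -1.0245] [ 508.9 -486.2  165.9]
top TCP r,t [698.5  86.2]
250 482 z [655. 712. 716.] t [151. 164. 172.]
300 9764 z [366. 678. 694.] t [107. 139. 199.]
350 13104 z [638. 656. 668.] t [ 57. 104. 139.]
400 13487 z [615. 632. 643.] t [ 37.  88. 139.]
450 9232 z [589. 607. 618.] t [ 37.  88. 137.]
500 5924 z [518. 580. 592.] t [ 44.  91. 139.]
550 6929 z [535. 550. 565.] t [ 32.  87. 142.]
600 2442 z [473. 542. 548.] t [ 31.  46. 142.]
650 7064 z [370. 493. 538.] t [ 35.  84. 142.]
700 3750 z [362. 520. 529.] t [ 54. 108. 144.]
scene TCP r,t [698.5  86.2]
300 152 z [341. 367. 376.] t [182. 194. 200.]
450 59 z [503. 509. 511.] t [42. 50. 65.]
500 895 z [474. 500. 512.] t [30. 46. 81.]
550 1508 z [471. 493. 513.] t [28. 30. 70.]
600 1859 z [460. 488. 513.] t [28. 30. 33.]
650 3220 z [347. 469. 513.] t [27. 30. 93.]
700 4816 z [343. 443. 512.] t [25. 31. 58.]
750 352 z [362. 483. 508.] t [26. 29. 71.]
eyepiece pts >405: 31 [[260. -94. 405.]
 [275. -30. 406.]
 [283. -23. 407.]]
-100 x [260. 267.] z [406. 407.]
-80 x [260. 264.] z [405. 406.]
-20 x [275. 283.] z [406. 406.]
```

View pics/top_arm.png

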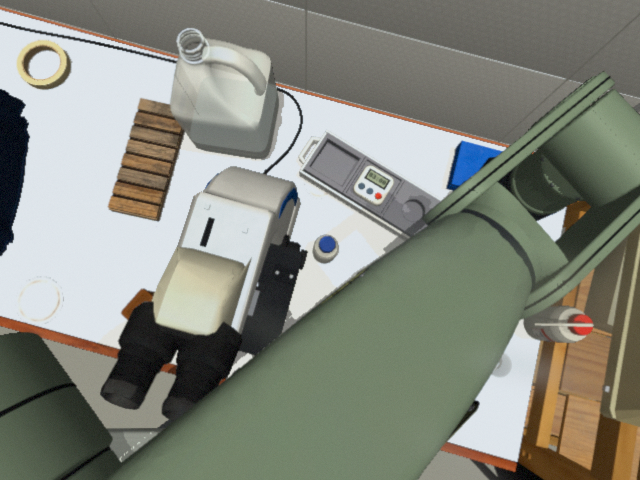

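```bash
python3 - <<'E'
from h import *
im=robot.get_image("scene"); g=im["color"].max(2)
m=np.zeros((480,640),bool); m[60:140,140:250]=True
m&=(g<70); p=pts(im,m); p=p[(p[:,0]<340)&(p[:,0]>60)&(p[:,1]<60)&(p[:,1]>-200)]
print(len(p),np.round(np.percentile(p,[1,50,99],axis=0)))
for x in range(120,300,20):
    q=p[abs(p[:,0]-x)<10]
    if len(q)>3: print(x,len(q),"y",np.round(np.percentile(q[:,1],[2,98])),"z",np.round(np.percentile(q[:,2],[2,50,98])))
im=robot.get_image("top"); g=im["color"].max(2)
m=np.zeros((480,640),bool); m[310:425,100:240]=True; m&=g<70
p=pts(im,m);print(len(p),m.sum(),np.round(np.percentile(p,[1,25,50,75,99],axis=0)))
E
```

```text
3616 [[ 241. -137.  321.]
 [ 282. -109.  372.]
 [ 335.   -8.  402.]]
240 206 y [-107.  -69.] z [365. 375. 390.]
260 979 y [-112.   -9.] z [356. 380. 402.]
280 995 y [-126.   -7.] z [334. 373. 401.]
8864 8894 [[ 250. -167.  349.]
 [ 285. -103.  375.]
 [ 305.  -70.  382.]
 [ 323.  -38.  390.]
 [ 355.   -7.  659.]]
```

```bash
python3 to.py 339 -352.4 150 98; python3 o3.py; python3 chk.py
```

```text
pos [ 509.  -486.3  166.4] w 60.0 t 19.17 turn [0.     0.     0.0001] rows>= 1 shift after turn [ 6.25 -5.99  0.66] before [ 6.25 -5.99  0.65]
bench_timer_mid [ 598.1 -335.2] [61. 62.] 57.8 z 52.0
buffer_bottle_mid [ 478.1 -246.8] [27. 27.] 44.9 z 100.0
```

{"fn": "play_rows", "kwargs": {
  "plan": [
    [0.2, [0.3, -0.3, 0], [0, 0, 0]],
    [0, [0.6, -0.58, 0], [0, 0, 0]],
    [0, [0.8, -0.77, 0], [0, 0, 0]],
    [0, [0.8, -0.77, 0], [0, 0, 0]],
    [0, [0.8, -0.77, 0], [0, 0, 0]]
  ],
  "grip_force": 60
}}

```text
time_s: 19.93
eef_pos: [417.6, -415.0, 166.2]
orientation: [[-0.14, 0.99, -0.0], [0.99, 0.14, -0.0], [-0.0, -0.0, -1.0]]
ft_force: [-0.3, -0.1, 0.7]
width: 85.3
gripper_force: 0.0
```

{"fn": "play_rows", "kwargs": {
  "plan": [
    [0, [0.8, -0.77, 0], [0, 0, 0]],
    [0, [0.8, -0.77, 0], [0, 0, 0]],
    [0, [0.6, -0.58, 0], [0, 0, 0]],
    [0, [0.5, -0.45, 0], [0, 0, 0]],
    [0, [0.25, -0.23, 0], [0, 0, 0]]
  ]
}}

```text
time_s: 20.35
eef_pos: [337.4, -351.0, 166.2]
orientation: [[-0.14, 0.99, -0.001], [0.99, 0.14, 0.001], [0.001, -0.001, -1.0]]
ft_force: [0.4, -0.0, 0.0]
width: 85.3
gripper_force: 0.0
```

{"fn": "play_rows", "kwargs": {
  "plan": [
    [0, [0, 0, 0], [0, 0, 0]],
    [0, [0, 0, 0], [0, 0, 0]],
    [0, [0, 0, 0], [0, 0, 0]]
  ]
}}

```text
time_s: 20.6
eef_pos: [339.7, -353.5, 166.8]
orientation: [[-0.14, 0.99, 0.001], [0.99, 0.14, -0.001], [-0.001, 0.001, -1.0]]
ft_force: [-0.2, -0.3, 0.5]
width: 85.5
gripper_force: 0.0
```

```bash
python3 to.py 339 -352.4 41 98
```

```text
pos [ 339.7 -353.5  166.8] w 85.5 t 20.6 turn [0.0003 0.0005 0.0002] rows>= 1 shift after turn [ 0.05 -0.02  5.03] before [ 0.06 -0.03  5.03]
```

{"fn": "play_rows", "kwargs": {
  "plan": [
    [0, [0, 0, 0.5], [0, 0, 0]],
    [0, [0, 0, 0.8], [0, 0, 0]],
    [0, [0, 0, 0.8], [0, 0, 0]],
    [0, [0, 0, 0.8], [0, 0, 0]],
    [0, [0, 0, 0.8], [0, 0, 0]]
  ]
}}

```text
time_s: 21.02
eef_pos: [339.9, -353.6, 73.0]
orientation: [[-0.14, 0.99, 0.001], [0.99, 0.14, -0.001], [-0.001, 0.001, -1.0]]
ft_force: [-0.4, -0.4, 0.3]
width: 85.0
gripper_force: 0.0
```

{"fn": "play_rows", "kwargs": {
  "plan": [
    [0, [0, 0, 0.6], [0, 0, 0]],
    [0, [0, 0, 0.45], [0, 0, 0]],
    [0, [0, 0, 0.25], [0, 0, 0]],
    [0, [0, 0, 0], [0, 0, 0]],
    [0, [0, 0, 0], [0, 0, 0]]
  ]
}}

```text
time_s: 21.43
eef_pos: [339.3, -353.0, 41.4]
orientation: [[-0.14, 0.99, 0.0], [0.99, 0.14, -0.0], [-0.0, 0.0, -1.0]]
ft_force: [-0.4, -0.0, 1.0]
width: 85.2
gripper_force: 0.0
```

{"fn": "play_rows", "kwargs": {
  "plan": [
    [0.2, [0, 0, 0], [0, 0, 0]],
    [0.4, [0, 0, 0], [0, 0, 0]],
    [1, [0, 0, 0], [0, 0, 0]],
    [1, [0, 0, 0], [0, 0, 0]],
    [1, [0, 0, 0], [0, 0, 0]]
  ]
}}

```text
time_s: 21.85
eef_pos: [339.0, -353.2, 42.3]
orientation: [[-0.14, 0.99, 0.0], [0.99, 0.14, -0.002], [-0.002, 0.0, -1.0]]
ft_force: [-3.0, 0.3, 5.5]
width: 45.4
gripper_force: 61.4
```

{"fn": "play_rows", "kwargs": {
  "plan": [
    [1, [0, 0, 0], [0, 0, 0]],
    [1, [0, 0, 0], [0, 0, 0]],
    [1, [0, 0, 0], [0, 0, 0]]
  ]
}}

```text
time_s: 22.1
eef_pos: [339.0, -353.2, 42.3]
orientation: [[-0.14, 0.99, 0.0], [0.99, 0.14, -0.001], [-0.001, 0.0, -1.0]]
ft_force: [-2.1, 0.3, 6.3]
width: 45.5
gripper_force: 61.4
```

```bash
python3 to.py 644.3 -262.9 160 58.8
```

```text
pos [ 339.  -353.2   42.3] w 45.5 t 22.1 turn [2.00e-04 4.00e-04 2.18e-01] rows>= 6 shift after turn [ 9.42  8.57 -4.71] before [ 1.86 12.6  -4.71]
```

The opening of 45.5 mm confirms the jar is gripped across its x. Lifting and carrying it.

{"fn": "play_rows", "kwargs": {
  "plan": [
    [1, [0, 0, -0.2], [0, 0, 0]],
    [1, [0, 0, -0.6], [0, 0, 0]],
    [1, [0, 0, -0.8], [0, 0, 0]],
    [1, [0, 0, -0.9], [0, 0, 0]],
    [1, [0, 0, -0.9], [0, 0, 0]]
  ]
}}

```text
time_s: 22.52
eef_pos: [338.3, -351.3, 126.2]
orientation: [[-0.14, 0.99, -0.001], [0.99, 0.14, 0.003], [0.003, -0.001, -1.0]]
ft_force: [-0.5, -0.6, -2.7]
width: 45.9
gripper_force: 61.8
```

{"fn": "play_rows", "kwargs": {
  "plan": [
    [1, [0, 0, -0.8], [0, 0, 0.03]],
    [1, [0, 0, -0.5], [0, 0, 0.038]],
    [1, [0, 0, -0.2], [0, 0, 0.038]],
    [1, [0, 0, 0], [0, 0, 0.038]],
    [1, [0, 0, 0], [0, 0, 0.038]]
  ]
}}

```text
time_s: 22.93
eef_pos: [338.9, -352.1, 163.9]
orientation: [[0.423, 0.906, 0.0], [0.906, -0.423, 0.0], [0.0, 0.0, -1.0]]
ft_force: [-0.3, 0.2, -2.1]
width: 45.3
gripper_force: 61.9
```

{"fn": "play_rows", "kwargs": {
  "plan": [
    [1, [0, 0, 0], [0, 0, 0.036]],
    [1, [0.3, 0.27, 0], [0, 0, 0]],
    [1, [0.6, 0.55, 0], [0, 0, 0]],
    [1, [0.8, 0.73, 0], [0, 0, 0]],
    [1, [0.8, 0.73, 0], [0, 0, 0]]
  ]
}}

```text
time_s: 23.35
eef_pos: [420.9, -327.6, 163.2]
orientation: [[0.516, 0.856, -0.0], [0.856, -0.516, 0.001], [0.001, -0.001, -1.0]]
ft_force: [0.0, -1.1, -3.2]
width: 45.5
gripper_force: 61.9
```

{"fn": "play_rows", "kwargs": {
  "plan": [
    [1, [0.8, 0.73, 0], [0, 0, 0]],
    [1, [0.8, 0.73, 0], [0, 0, 0]],
    [1, [0.8, 0.73, 0], [0, 0, 0]],
    [1, [0.8, 0.73, 0], [0, 0, 0]],
    [1, [0.8, 0.73, 0], [0, 0, 0]]
  ]
}}

```text
time_s: 23.77
eef_pos: [551.3, -288.6, 162.8]
orientation: [[0.515, 0.857, -0.001], [0.857, -0.515, 0.001], [0.001, -0.002, -1.0]]
ft_force: [0.5, -0.7, -3.5]
width: 45.4
gripper_force: 61.9
```

{"fn": "play_rows", "kwargs": {
  "plan": [
    [1, [0.8, 0.73, 0], [0, 0, 0]],
    [1, [0.8, 0.73, 0], [0, 0, 0]],
    [1, [0.6, 0.55, 0], [0, 0, 0]],
    [1, [0.3, 0.28, 0], [0, 0, 0]],
    [1, [0, 0, 0], [0, 0, 0]]
  ]
}}

```text
time_s: 24.18
eef_pos: [633.0, -264.6, 162.7]
orientation: [[0.514, 0.858, -0.0], [0.858, -0.514, 0.001], [0.001, -0.001, -1.0]]
ft_force: [-0.2, -0.5, -2.8]
width: 45.3
gripper_force: 62.2
```

```bash
python3 to.py 644.3 -262.9 70 58.8;  python3 -c "
from plant import robot;s=robot.state();print(s['ft_force'],s['joint_positions'])"
```

```text
pos [ 633.  -264.6  162.7] w 45.3 t 24.18 turn [-0.0002 -0.0003  0.0015] rows>= 1 shift after turn [0.29 0.35 3.71] before [0.29 0.35 3.71]
[-0.24229892 -0.48710231 -2.7585788 ] [-5.22304828e-01  4.93415648e-01  1.30573495e+00  9.27771585e-04
  1.34305948e+00  1.74483875e-02]
```

{"fn": "play_rows", "kwargs": {
  "plan": [
    [1, [0.27, 0.33, 0], [0, 0, 0.0015]],
    [1, [0, 0, 0.5], [0, 0, 0]],
    [1, [0, 0, 0.7], [0, 0, 0]],
    [1, [0, 0, 0.7], [0, 0, 0]],
    [1, [0, 0, 0.6], [0, 0, 0]]
  ]
}}

```text
time_s: 24.6
eef_pos: [639.5, -265.0, 98.8]
orientation: [[0.522, 0.853, -0.003], [0.853, -0.522, 0.001], [-0.001, -0.003, -1.0]]
ft_force: [-0.2, 0.8, -2.6]
width: 45.4
gripper_force: 62.4
```

{"fn": "play_rows", "kwargs": {
  "plan": [
    [1, [0, 0, 0.3], [0, 0, 0]],
    [1, [0, 0, 0], [0, 0, 0]],
    [1, [0, 0, 0], [0, 0, 0]]
  ]
}}

```text
time_s: 24.85
eef_pos: [640.6, -265.1, 92.9]
orientation: [[0.522, 0.853, -0.002], [0.853, -0.522, 0.001], [-0.0, -0.002, -1.0]]
ft_force: [0.0, 0.4, -3.8]
width: 45.9
gripper_force: 62.3
```

```bash
python3 to.py 644.3 -262.9 62 58.8
```

```text
pos [ 640.6 -265.1   92.9] w 45.9 t 24.85 turn [-0.0006  0.0001 -0.0016] rows>= 1 shift after turn [0.15 0.08 1.24] before [0.15 0.08 1.24]
```

{"fn": "play_rows", "kwargs": {
  "plan": [
    [1, [0.13, 0.07, 0.2], [0, 0, 0]],
    [1, [0, 0, 0.3], [0, 0, 0]],
    [1, [0, 0, 0.3], [0, 0, 0]],
    [1, [0, 0, 0.15], [0, 0, 0]],
    [1, [0, 0, 0], [0, 0, 0]]
  ]
}}

```text
time_s: 25.27
eef_pos: [643.8, -262.4, 68.1]
orientation: [[0.522, 0.853, -0.003], [0.853, -0.522, 0.002], [-0.0, -0.003, -1.0]]
ft_force: [-0.7, 1.0, -3.0]
width: 45.4
gripper_force: 62.3
```

{"fn": "play_rows", "kwargs": {
  "plan": [
    [1, [0, 0, 0], [0, 0, 0]],
    [1, [0, 0, 0], [0, 0, 0]]
  ]
}}

```text
time_s: 25.43
eef_pos: [645.1, -263.2, 70.1]
orientation: [[0.522, 0.853, 0.0], [0.853, -0.522, -0.0], [-0.0, 0.0, -1.0]]
ft_force: [-0.4, -0.7, -2.3]
width: 45.5
gripper_force: 62.3
```

{"fn": "play_rows", "kwargs": {
  "plan": [
    [1, [0, 0, 0.15], [0, 0, 0]],
    [1, [0, 0, 0.1], [0, 0, 0]],
    [1, [0, 0, 0.05], [0, 0, 0]],
    [1, [0, 0, 0.03], [0, 0, 0]],
    [1, [0, 0, 0], [0, 0, 0]]
  ]
}}

```text
time_s: 25.85
eef_pos: [644.8, -263.1, 61.6]
orientation: [[0.522, 0.853, -0.0], [0.853, -0.522, 0.0], [-0.0, -0.0, -1.0]]
ft_force: [-0.4, 0.9, -1.6]
width: 45.1
gripper_force: 62.4
```

{"fn": "play_rows", "kwargs": {
  "plan": [
    [1, [0, 0, 0], [0, 0, 0]],
    [1, [0, 0, 0], [0, 0, 0]]
  ]
}}

```text
time_s: 26.02
eef_pos: [645.0, -263.2, 61.9]
orientation: [[0.522, 0.853, 0.0], [0.853, -0.522, -0.0], [0.0, 0.0, -1.0]]
ft_force: [0.1, -1.2, -2.7]
width: 45.1
gripper_force: 62.4
```

Within a millimetre of the floor. I'll lower slightly, release and lift, then rotate back.

{"fn": "play_rows", "kwargs": {
  "plan": [
    [1, [0, 0, 0.04], [0, 0, 0]],
    [1, [0, 0, 0], [0, 0, 0]],
    [0.4, [0, 0, 0], [0, 0, 0]],
    [0.3, [0, 0, 0], [0, 0, 0]],
    [0.2, [0, 0, 0], [0, 0, 0]]
  ]
}}

```text
time_s: 26.43
eef_pos: [645.5, -263.5, 61.4]
orientation: [[0.522, 0.853, 0.001], [0.853, -0.522, -0.001], [0.0, 0.001, -1.0]]
ft_force: [-0.5, -0.2, 0.4]
width: 67.8
gripper_force: 0.0
```

{"fn": "play_rows", "kwargs": {
  "plan": [
    [0.2, [0, 0, -0.2], [0, 0, 0]],
    [0.2, [0, 0, -0.6], [0, 0, 0]],
    [0.2, [0, 0, -0.9], [0, 0, 0]],
    [0.2, [0, 0, -0.9], [0, 0, 0]],
    [0.2, [0, 0, -0.9], [0, 0, 0]]
  ]
}}

```text
time_s: 26.85
eef_pos: [645.3, -263.3, 150.8]
orientation: [[0.522, 0.853, 0.001], [0.853, -0.522, -0.001], [0.0, 0.001, -1.0]]
ft_force: [-0.4, -0.6, 0.2]
width: 68.2
gripper_force: 0.0
```

{"fn": "play_rows", "kwargs": {
  "plan": [
    [0.2, [0, 0, -0.6], [0, 0, 0]],
    [0.2, [0, 0, -0.3], [0, 0, 0]],
    [0.2, [0, 0, 0], [0, 0, 0]],
    [0.3, [0, 0, 0], [0, 0, 0]],
    [0.3, [0, 0, 0], [0, 0, 0]]
  ]
}}

```text
time_s: 27.27
eef_pos: [644.1, -262.7, 169.4]
orientation: [[0.522, 0.853, -0.002], [0.853, -0.522, 0.001], [-0.0, -0.003, -1.0]]
ft_force: [-0.3, -0.2, -0.5]
width: 59.5
gripper_force: 0.0
```

```bash
python3 to.py 369.6 -330 170 98; python3 chk.py; python3 - <<'E'
from ov import *
im=robot.get_image("scene"); cv2.imwrite("pics/p2.png",cv2.resize(im["color"][180:400,290:590],None,fx=2.4,fy=2.4))
E
```

```text
pos [ 644.1 -262.7  169.4] w 59.5 t 27.27 turn [-0.0008 -0.0003 -0.2193] rows>= 6 shift after turn [ -1.14 -11.25  -0.02] before [-8.03 -7.96 -0.  ]
bench_timer_mid [ 598.7 -335.1] [61. 62.] 58.2 z 52.1
stain_bottle_mid [ 508.3 -484. ] [26. 26.] 89.9 z 112.2
dropper_bottle_mid [ 371.1 -269.7] [8. 8.] 1.0 z 90.3
buffer_bottle_mid [ 477.9 -247.6] [26. 28.] 3.6 z 99.8
cotton_mid [ 554.2 -411.6] [89. 89.] 58.2 z 39.9
```

View pics/p2.png

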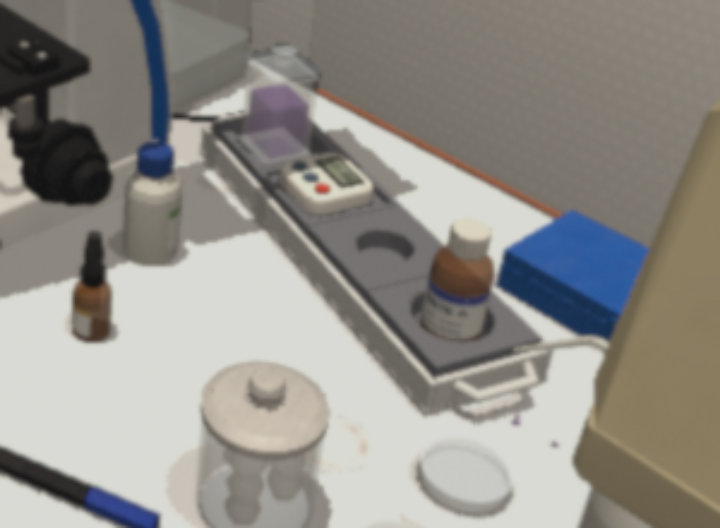

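The timer, jar and stain bottle all sit in their pockets: crop (330,185), (280,110) and (460,290). Last is the dropper, with the tool tilted 10° about the closing axis to keep the forearm clear of the microscope.

{"fn": "play_rows", "kwargs": {
  "plan": [
    [0.3, [0, 0, 0], [0, 0, -0.0365]],
    [0.3, [0, 0, 0], [0, 0, -0.0365]],
    [0.3, [0, 0, 0], [0, 0, -0.0365]],
    [0.3, [0, 0, 0], [0, 0, -0.0365]],
    [0.3, [0, 0, 0], [0, 0, -0.0365]]
  ],
  "grip_force": 30
}}

```text
time_s: 28.03
eef_pos: [644.9, -263.1, 170.6]
orientation: [[-0.03, 1.0, -0.0], [1.0, 0.03, 0.0], [0.0, -0.0, -1.0]]
ft_force: [-0.2, -0.2, -0.3]
width: 59.8
gripper_force: 0.0
```

{"fn": "play_rows", "kwargs": {
  "plan": [
    [0.3, [0, 0, 0], [0, 0, -0.0365]],
    [0.3, [0, -0.3, 0], [0, 0, 0]],
    [0.3, [-0.1, -0.7, 0], [0, 0, 0]],
    [0.3, [-0.1, -1, 0], [0, 0, 0]],
    [0.3, [-0.1, -1, 0], [0, 0, 0]]
  ]
}}

```text
time_s: 28.45
eef_pos: [570.7, -280.9, 170.5]
orientation: [[-0.136, 0.991, -0.0], [0.991, 0.136, -0.0], [0.0, -0.0, -1.0]]
ft_force: [0.3, -0.9, 0.0]
width: 59.6
gripper_force: 0.0
```

{"fn": "play_rows", "kwargs": {
  "plan": [
    [0.3, [-0.1, -1, 0], [0, 0, 0]],
    [0.3, [-0.1, -1, 0], [0, 0, 0]],
    [0.3, [-0.1, -1, 0], [0, 0, 0]],
    [0.3, [-0.1, -1, 0], [0, 0, 0]],
    [0.3, [-0.1, -1, 0], [0, 0, 0]]
  ]
}}

```text
time_s: 28.87
eef_pos: [447.9, -310.6, 170.8]
orientation: [[-0.135, 0.991, -0.0], [0.991, 0.135, -0.0], [-0.0, -0.0, -1.0]]
ft_force: [-1.1, -0.4, 0.3]
width: 59.7
gripper_force: 0.0
```

{"fn": "play_rows", "kwargs": {
  "plan": [
    [0.3, [-0.1, -1, 0], [0, 0, 0]],
    [0.3, [-0.1, -1, 0], [0, 0, 0]],
    [0.3, [-0.1, -0.8, 0], [0, 0, 0]],
    [0.3, [0, -0.4, 0], [0, 0, 0]],
    [0.3, [0, 0, 0], [0, 0, 0]]
  ]
}}

```text
time_s: 29.28
eef_pos: [369.6, -329.2, 170.7]
orientation: [[-0.134, 0.991, -0.001], [0.991, 0.134, 0.0], [0.0, -0.001, -1.0]]
ft_force: [-0.3, -0.2, -0.9]
width: 59.9
gripper_force: 0.0
```

{"fn": "play_rows", "kwargs": {
  "plan": [
    [0.3, [0, 0, 0], [0, 0.0278, 0]],
    [0.3, [0, 0, 0], [0, 0.0278, 0]],
    [0.3, [0, 0, 0], [0, 0, 0]],
    [0.3, [0, 0, 0], [0, 0, 0]]
  ]
}}

```text
time_s: 29.62
eef_pos: [372.2, -329.8, 170.4]
orientation: [[-0.135, 0.991, -0.024], [0.976, 0.137, 0.171], [0.173, -0.0, -0.985]]
ft_force: [-0.1, 0.0, -0.3]
width: 59.8
gripper_force: 0.0
```

```bash
cat > to2.py <<'E'
import sys,numpy as np
from plant import robot
x,y,z=map(float,sys.argv[1:4]); s=robot.state(); R=np.array(s["orientation"])
print("pos",np.round(s["eef_pos"],1),"w",round(s["width"],1),"shift",np.round(R.T@(np.array([x,y,z])-s["eef_pos"])/25,2)); print(np.round(R,3).tolist(),"grasp",np.round(s["eef_pos"]-19*R[:,2],1),np.round(s["joint_positions"],2))
E
python3 to2.py 370.2 -266.5 130
```

```text
pos [ 372.2 -329.8  170.4] w 59.8 shift [2.2  0.27 2.03]
[[-0.135, 0.991, -0.024], [0.976, 0.137, 0.171], [0.173, -0.0, -0.985]] grasp [ 372.6 -333.   189.1] [-0.95  0.2   1.7   0.08  1.4  -1.11]
```

{"fn": "play_rows", "kwargs": {
  "plan": [
    [0.3, [0.5, 0.06, 0.45], [0, 0, 0]],
    [0.3, [0.7, 0.09, 0.65], [0, 0, 0]],
    [0.3, [0.6, 0.08, 0.55], [0, 0, 0]],
    [0.3, [0.4, 0.04, 0.38], [0, 0, 0]],
    [0.3, [0, 0, 0], [0, 0, 0]]
  ]
}}

```text
time_s: 30.03
eef_pos: [368.2, -261.6, 128.5]
orientation: [[-0.138, 0.99, -0.028], [0.974, 0.141, 0.176], [0.178, -0.003, -0.984]]
ft_force: [-0.6, 0.1, -0.7]
width: 59.5
gripper_force: 0.0
```

{"fn": "play_rows", "kwargs": {
  "plan": [
    [0.3, [0, 0, 0], [0, 0, 0]],
    [0.3, [0, 0, 0], [0, 0, 0]]
  ]
}}

```text
time_s: 30.2
eef_pos: [370.2, -266.7, 131.2]
orientation: [[-0.137, 0.99, -0.023], [0.976, 0.139, 0.17], [0.171, 0.001, -0.985]]
ft_force: [-0.1, -0.0, 0.6]
width: 60.0
gripper_force: 0.0
```

```bash
python3 to2.py 370.2 -266.5 26.5; python3 chk.py | grep drop; python3 - <<'E'
from ov import *
im=robot.get_image("scene"); cv2.imwrite("pics/p3.png",im["color"])
E
```

```text
pos [ 370.2 -266.7  131.2] w 60.0 shift [-0.71 -0.    4.13]
[[-0.137, 0.99, -0.023], [0.976, 0.139, 0.17], [0.171, 0.001, -0.985]] grasp [ 370.7 -270.   149.9] [-0.88  0.15  1.84  0.09  1.3  -1.05]
```

View pics/p3.png

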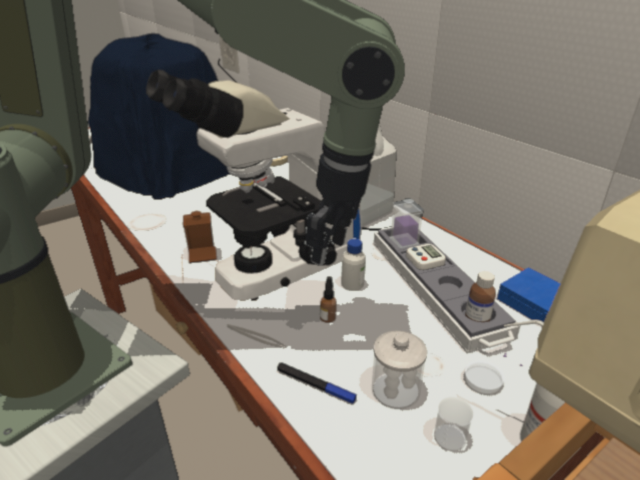

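The gripper hangs just above the dropper teat at (328,283), with the forearm well clear of the microscope. Descending.

{"fn": "play_rows", "kwargs": {
  "plan": [
    [0.3, [-0.07, 0, 0.4], [0, 0, 0]],
    [0.3, [-0.1, 0, 0.6], [0, 0, 0]],
    [0.3, [-0.12, 0, 0.7], [0, 0, 0]],
    [0.3, [-0.12, 0, 0.7], [0, 0, 0]],
    [0.3, [-0.12, 0, 0.7], [0, 0, 0]]
  ]
}}

```text
time_s: 30.97
eef_pos: [369.1, -265.3, 50.4]
orientation: [[-0.136, 0.99, -0.024], [0.975, 0.138, 0.172], [0.174, -0.0, -0.985]]
ft_force: [0.6, 0.7, 0.4]
width: 59.8
gripper_force: 0.0
```

{"fn": "play_rows", "kwargs": {
  "plan": [
    [0.3, [-0.09, 0, 0.5], [0, 0, 0]],
    [0.3, [-0.06, 0, 0.35], [0, 0, 0]],
    [0.3, [-0.03, 0, 0.18], [0, 0, 0]],
    [0.3, [0, 0, 0], [0, 0, 0]],
    [0.3, [0, 0, 0], [0, 0, 0]]
  ]
}}

```text
time_s: 31.38
eef_pos: [369.5, -265.5, 25.7]
orientation: [[-0.136, 0.99, -0.024], [0.975, 0.138, 0.172], [0.174, 0.0, -0.985]]
ft_force: [1.1, 0.0, 0.5]
width: 59.5
gripper_force: 0.0
```

```bash
python3 to2.py 370.2 -266.5 26.5; python3 -c "
from plant import robot;print(robot.state()['ft_force'])"
```

```text
pos [ 369.5 -265.5   25.7] w 59.5 shift [-0.04  0.02 -0.04]
[[-0.136, 0.99, -0.024], [0.975, 0.138, 0.172], [0.174, 0.0, -0.985]] grasp [ 369.9 -268.8   44.4] [-0.88  0.33  1.89  0.1   1.07 -1.07]
[1.05351156 0.01887182 0.48175114]
```

{"fn": "play_rows", "kwargs": {
  "plan": [
    [0.5, [-0.03, 0, 0], [0, 0, 0]],
    [0.6, [0, 0, 0], [0, 0, 0]],
    [1, [0, 0, 0], [0, 0, 0]],
    [1, [0, 0, 0], [0, 0, 0]],
    [1, [0, 0, 0], [0, 0, 0]]
  ]
}}

```text
time_s: 31.8
eef_pos: [369.9, -266.9, 26.4]
orientation: [[-0.137, 0.99, -0.023], [0.976, 0.138, 0.171], [0.172, 0.001, -0.985]]
ft_force: [-1.1, -0.0, 6.0]
width: 27.3
gripper_force: 29.7
```

{"fn": "play_rows", "kwargs": {
  "plan": [
    [1, [0, 0, 0], [0, 0, 0]],
    [1, [0, 0, 0], [0, 0, 0]],
    [1, [0, 0, 0], [0, 0, 0]]
  ]
}}

```text
time_s: 32.05
eef_pos: [370.0, -266.9, 26.4]
orientation: [[-0.137, 0.99, -0.023], [0.976, 0.138, 0.171], [0.172, 0.001, -0.985]]
ft_force: [-1.1, -0.1, 5.7]
width: 27.0
gripper_force: 29.8
```

```bash
python3 to2.py 370.2 -330 130; python3 to2.py 370 -265 130
```

```text
pos [ 370.  -266.9   26.4] w 27.0 shift [-1.75 -0.34 -4.51]
[[-0.137, 0.99, -0.023], [0.976, 0.138, 0.171], [0.172, 0.001, -0.985]] grasp [ 370.4 -270.1   45.1] [-0.88  0.33  1.89  0.1   1.07 -1.07]
pos [ 370.  -266.9   26.4] w 27.0 shift [ 0.79  0.02 -4.07]
[[-0.137, 0.99, -0.023], [0.976, 0.138, 0.171], [0.172, 0.001, -0.985]] grasp [ 370.4 -270.1   45.1] [-0.88  0.33  1.89  0.1   1.07 -1.07]
```

{"fn": "play_rows", "kwargs": {
  "plan": [
    [1, [0.04, 0, -0.2], [0, 0, 0]],
    [1, [0.1, 0, -0.6], [0, 0, 0]],
    [1, [0.14, 0, -0.8], [0, 0, 0]],
    [1, [0.14, 0, -0.8], [0, 0, 0]],
    [1, [0.14, 0, -0.8], [0, 0, 0]]
  ]
}}

```text
time_s: 32.47
eef_pos: [369.1, -265.6, 107.3]
orientation: [[-0.136, 0.99, -0.025], [0.975, 0.138, 0.173], [0.175, -0.0, -0.985]]
ft_force: [0.5, -1.3, -0.7]
width: 27.4
gripper_force: 29.6
```

{"fn": "play_rows", "kwargs": {
  "plan": [
    [1, [0.1, 0, -0.6], [0, 0, 0]],
    [1, [0.05, 0, -0.3], [0, 0, 0]],
    [1, [0, 0, 0], [0, 0, 0]],
    [1, [0, 0, 0], [0, 0, 0]]
  ]
}}

```text
time_s: 32.8
eef_pos: [369.4, -266.2, 129.3]
orientation: [[-0.136, 0.99, -0.024], [0.975, 0.138, 0.172], [0.174, 0.0, -0.985]]
ft_force: [1.0, -0.8, -0.1]
width: 27.1
gripper_force: 29.6
```

```bash
python3 to2.py 553.6 -408.5 130
```

```text
pos [ 369.4 -266.2  129.3] w 27.1 shift [-6.55  6.51 -1.19]
[[-0.136, 0.99, -0.024], [0.975, 0.138, 0.172], [0.174, 0.0, -0.985]] grasp [ 369.8 -269.5  148. ] [-0.88  0.16  1.84  0.09  1.3  -1.05]
```

{"fn": "play_rows", "kwargs": {
  "plan": [
    [1, [-0.3, 0.3, -0.05], [0, 0, 0]],
    [1, [-0.6, 0.6, -0.11], [0, 0, 0]],
    [1, [-0.8, 0.8, -0.15], [0, 0, 0]],
    [1, [-0.8, 0.8, -0.15], [0, 0, 0]],
    [1, [-0.8, 0.8, -0.15], [0, 0, 0]]
  ]
}}

```text
time_s: 33.22
eef_pos: [462.7, -337.7, 128.0]
orientation: [[-0.136, 0.99, -0.027], [0.975, 0.138, 0.175], [0.177, -0.002, -0.984]]
ft_force: [-0.0, -0.5, 0.1]
width: 26.7
gripper_force: 29.6
```

{"fn": "play_rows", "kwargs": {
  "plan": [
    [1, [-0.8, 0.8, -0.15], [0, 0, 0]],
    [1, [-0.8, 0.8, -0.15], [0, 0, 0]],
    [1, [-0.8, 0.8, -0.15], [0, 0, 0]],
    [1, [-0.5, 0.5, -0.09], [0, 0, 0]],
    [1, [-0.3, 0.3, -0.04], [0, 0, 0]]
  ]
}}

```text
time_s: 33.63
eef_pos: [554.1, -408.0, 127.7]
orientation: [[-0.136, 0.99, -0.026], [0.975, 0.138, 0.174], [0.176, -0.001, -0.984]]
ft_force: [-0.4, -0.3, -0.4]
width: 27.0
gripper_force: 29.6
```

{"fn": "play_rows", "kwargs": {
  "plan": [
    [1, [0, 0, 0], [0, 0, 0]],
    [1, [0, 0, 0], [0, 0, 0]],
    [1, [0, 0, 0], [0, 0, 0]]
  ]
}}

```text
time_s: 33.88
eef_pos: [552.1, -406.4, 128.8]
orientation: [[-0.136, 0.99, -0.027], [0.975, 0.138, 0.175], [0.177, -0.002, -0.984]]
ft_force: [0.2, 0.2, -0.4]
width: 27.1
gripper_force: 29.6
```

```bash
python3 to2.py 553.6 -408.5 52; python3 - <<'E'
from ov import *
im=robot.get_image("scene"); cv2.imwrite("pics/p4.png",cv2.resize(im["color"][180:380,330:570],None,fx=2.5,fy=2.5))
E
```

```text
pos [ 552.1 -406.4  128.8] w 27.1 shift [-0.63  0.05  3.01]
[[-0.136, 0.99, -0.027], [0.975, 0.138, 0.175], [0.177, -0.002, -0.984]] grasp [ 552.6 -409.7  147.5] [-0.81  0.61  1.21  0.1   1.47 -0.96]
```

View pics/p4.png

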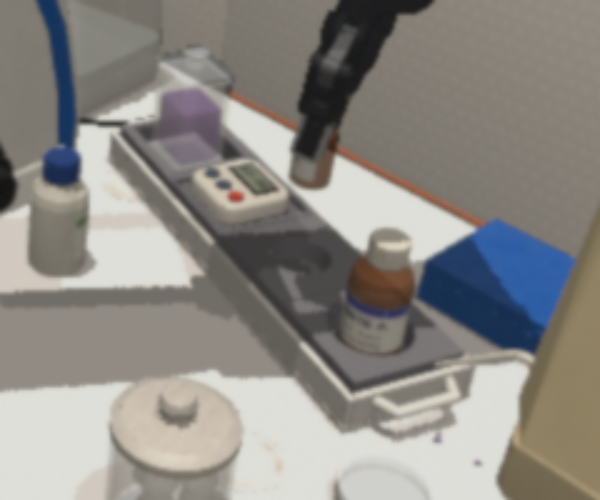

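The dropper hangs upright at crop (315,165), above the small pocket. Lowering.

{"fn": "play_rows", "kwargs": {
  "plan": [
    [1, [-0.15, 0.05, 0.4], [0, 0, 0]],
    [1, [-0.13, 0, 0.65], [0, 0, 0]],
    [1, [-0.13, 0, 0.7], [0, 0, 0]],
    [1, [-0.11, 0, 0.6], [0, 0, 0]],
    [1, [-0.07, 0, 0.4], [0, 0, 0]]
  ]
}}

```text
time_s: 34.35
eef_pos: [553.5, -408.7, 57.5]
orientation: [[-0.136, 0.99, -0.027], [0.975, 0.138, 0.175], [0.177, -0.002, -0.984]]
ft_force: [0.3, 0.9, -0.5]
width: 27.3
gripper_force: 29.6
```

{"fn": "play_rows", "kwargs": {
  "plan": [
    [1, [-0.04, 0, 0.2], [0, 0, 0]],
    [1, [0, 0, 0], [0, 0, 0]],
    [1, [0, 0, 0], [0, 0, 0]],
    [1, [0, 0, 0], [0, 0, 0]]
  ]
}}

```text
time_s: 34.68
eef_pos: [555.6, -410.7, 56.4]
orientation: [[-0.137, 0.99, -0.023], [0.976, 0.138, 0.171], [0.172, 0.001, -0.985]]
ft_force: [0.8, -0.4, 1.1]
width: 27.0
gripper_force: 29.6
```

```bash
python3 to2.py 553.6 -408.5 45.4
```

```text
pos [ 555.6 -410.7   56.4] w 27.0 shift [ 0.02 -0.07  0.45]
[[-0.137, 0.99, -0.023], [0.976, 0.138, 0.171], [0.172, 0.001, -0.985]] grasp [ 556.  -413.9   75.1] [-0.81  0.69  1.24  0.1   1.35 -0.98]
```

{"fn": "play_rows", "kwargs": {
  "plan": [
    [1, [0.02, -0.07, 0.15], [0, 0, 0]],
    [1, [0, 0, 0.15], [0, 0, 0]],
    [1, [0, 0, 0.1], [0, 0, 0]],
    [1, [0, 0, 0], [0, 0, 0]],
    [1, [0, 0, 0], [0, 0, 0]]
  ]
}}

```text
time_s: 35.1
eef_pos: [552.9, -408.1, 45.6]
orientation: [[-0.136, 0.99, -0.024], [0.975, 0.138, 0.172], [0.174, 0.0, -0.985]]
ft_force: [0.2, -0.0, 0.4]
width: 26.7
gripper_force: 29.7
```

```bash
python3 to2.py 553.6 -408.5 45.4; python3 -c "
from plant import robot;print(robot.state()['ft_force'])"
```

```text
pos [ 552.9 -408.1   45.6] w 26.7 shift [-0.02  0.02  0.  ]
[[-0.136, 0.99, -0.024], [0.975, 0.138, 0.172], [0.174, 0.0, -0.985]] grasp [ 553.4 -411.4   64.3] [-0.81  0.7   1.25  0.1   1.33 -0.98]
[ 0.17948151 -0.00394022  0.36320114]
```

{"fn": "play_rows", "kwargs": {
  "plan": [
    [1, [0, 0, 0.02], [0, 0, 0]],
    [0.6, [0, 0, 0], [0, 0, 0]],
    [0.45, [0, 0, 0], [0, 0, 0]],
    [0.4, [0, 0, 0], [0, 0, 0]],
    [0.4, [0, 0, 0], [0, 0, 0]]
  ]
}}

```text
time_s: 35.52
eef_pos: [552.8, -407.8, 44.6]
orientation: [[-0.136, 0.99, -0.024], [0.975, 0.138, 0.172], [0.174, -0.0, -0.985]]
ft_force: [-1.0, 0.1, -0.6]
width: 51.5
gripper_force: 0.0
```

{"fn": "play_rows", "kwargs": {
  "plan": [
    [0.4, [0.03, 0, -0.2], [0, 0, 0]],
    [0.4, [0.08, 0, -0.5], [0, 0, 0]],
    [0.4, [0.14, 0, -0.8], [0, 0, 0]],
    [0.4, [0.14, 0, -0.8], [0, 0, 0]],
    [0.4, [0.14, 0, -0.8], [0, 0, 0]]
  ]
}}

```text
time_s: 35.93
eef_pos: [553.1, -408.6, 125.6]
orientation: [[-0.136, 0.99, -0.023], [0.975, 0.138, 0.172], [0.173, 0.001, -0.985]]
ft_force: [0.4, -0.5, 0.2]
width: 51.2
gripper_force: 0.0
```

{"fn": "play_rows", "kwargs": {
  "plan": [
    [0.4, [0.14, 0, -0.8], [0, 0, 0]],
    [0.4, [0.14, 0, -0.8], [0, 0, 0]],
    [0.4, [0.08, 0, -0.5], [0, 0, 0]],
    [0.4, [0, 0, 0], [0, 0, 0]],
    [0.4, [0, 0, 0], [0, 0, 0]]
  ]
}}

```text
time_s: 36.35
eef_pos: [553.4, -409.2, 178.3]
orientation: [[-0.137, 0.99, -0.022], [0.976, 0.138, 0.17], [0.171, 0.002, -0.985]]
ft_force: [0.5, -0.7, 0.1]
width: 51.6
gripper_force: 0.0
```

```bash
python3 chk.py; python3 - <<'E'
from ov import *
im=robot.get_image("scene"); a=cv2.resize(im["color"][180:400,330:570],None,fx=2.5,fy=2.5); cv2.imwrite("pics/p5.png",a)
E
```

```text
bench_timer_mid [ 599.3 -335. ] [60. 61.] 57.7 z 52.0
cotton_mid [ 331.8 -298.9] [ 2. 20.] 50.3 z 606.4
```

View pics/p5.png

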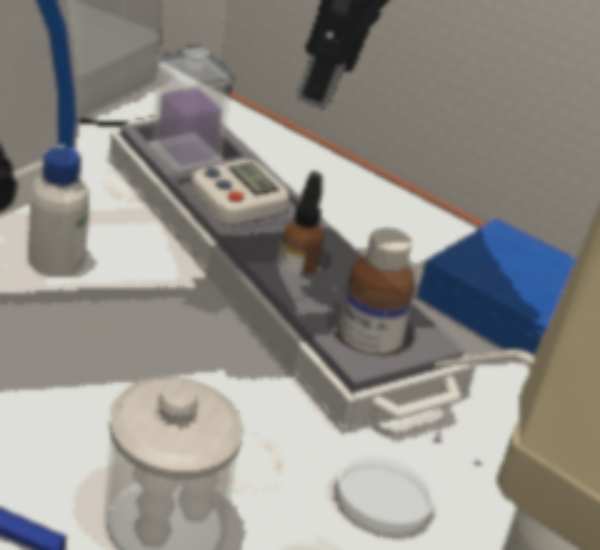

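```bash
python3 - <<'E'
from ov import *
from scipy.optimize import least_squares
for c in("scene","top"):
    im=robot.get_image(c)
    E=im["extrinsics"]; cp=-E[:3,:3].T@E[:3,3]
    for t,x,y,r in(("dropper_bottle_mid",554,-412,14.5),("stain_bottle_mid",509,-486,21)):
        p=pts(im,np.ones((480,640),bool)); p=p[(np.hypot(p[:,0]-x,p[:,1]-y)<30)&(p[:,2]>39)&(p[:,2]<135)]
        zt=p[:,2].max() if len(p) else 0; hb=19+(50 if r<20 else 66)
        q=p[(p[:,2]<hb)&(p[:,2]>44)]
        k=p[p[:,2]>(80 if r<20 else 96)]; rr=7.5 if r<20 else 13
        print(c,t,len(q),len(k),"ztop",round(float(zt),1))
        if len(q)<20: continue
        d=cp[:2]-[x,y]; d/=np.linalg.norm(d)
        f=lambda v:np.hypot(q[:,0]-v[0]-v[2]*(q[:,2]-60),q[:,1]-v[1]-v[3]*(q[:,2]-60))-r
        s=least_squares(f,[x,y,0,0],loss="soft_l1"); print("  body at z60",np.round(s.x[:2],1),"tilt",np.round(s.x[2:],3),"res",round(float(np.median(abs(s.fun))),2))
        if len(k)>10:
            for lo in range(80,112,8):
                b=k[abs(k[:,2]-lo-4)<4]
                if len(b)>3: print("  z",lo+4,"front mid",np.round(np.median(b[:,:2],0)-0*d,1), "centre~",np.round(np.median(b[:,:2],0)-d*rr*.8,1))
E
```

```text
scene dropper_bottle_mid 203 115 ztop 109.5
  body at z60 [ 556.7 -410.9] tilt [0.342 0.148] res 1.05
  z 84 front mid [ 548.8 -414. ] centre~ [ 554.5 -411.9]
  z 92 front mid [ 548.9 -414.9] centre~ [ 554.6 -412.8]
  z 100 front mid [ 549.7 -414.3] centre~ [ 555.3 -412.2]
  z 108 front mid [ 552.5 -413.7] centre~ [ 558.1 -411.6]
scene stain_bottle_mid 569 240 ztop 112.4
  body at z60 [ 508.1 -486.5] tilt [0.048 0.015] res 0.65
  z 100 front mid [ 497.8 -490.9] centre~ [ 507.8 -488.1]
  z 108 front mid [ 503.1 -487.7] centre~ [ 513.1 -484.9]
top dropper_bottle_mid 0 0 ztop 0.0
top stain_bottle_mid 0 0 ztop 0.0
```

The teat's centre line is vertical, about (554.5, −412) at every height, and its top is at z = 109.5 against 110 expected. The dropper is upright on the floor, and its lean in the picture is perspective.

```bash
python3 -c "
from plant import robot
print(robot.job_done())"
```

```text
the job is handed in; nothing more can be done
None
```

I handed the job in at about 36 s: the jar, stain bottle, dropper bottle and timer measured or looked upright on their pocket floors, and the arm never touched the buffer bottle or cotton jar. The hand-in gave no verdict back.

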